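# Load the bench mixer, lock its hold-down and switch it on

## Robot

A 6-joint arm with a two-finger parallel gripper is mounted at the origin on the work surface. World frame = base frame: x ahead of the robot, y to its left, z up, the work surface at z = 0. Lengths are in m, angles in rad, forces in N, time in s.
With the tool pointing down it reaches from about 0.325 to 0.9 m from the base axis. Payload 6.1 kg.
Tool frame: the origin (TCP) lies midway between the tips of the shut fingers; the grasp point (between the pads) lies 19 mm behind it; z points along the fingers, y is the direction in which the jaws open and shut (so a half turn about z gives the same grasp; the last joint's range is limited). The gripper opens to 85 mm and grips with 20 to 120 N. Pads are 22 mm wide; open, the fingers measure 114 mm over their backs; the gripper's body (76 mm by 85 mm) begins 54 mm behind the grasp point. The pads swing forward as they close: fully open they stand 13 mm farther back than shut.
Start: joints at [-1.316, 0.22, 1.526, -0, 1.395, -0.126], TCP at [0.232, -0.58, 0.204] pointing down, gripper open.
Joint ranges: [-2.98, 2.98], [-0.91, 2.08], [0.09, 2.57], [-1.24, 4.39], [0.2, 2.65], [-2.68, 2.68]. Speed limits (rad/s): [2.57, 2.57, 3.01, 3.14, 3.14, 3.14].

## Interface

Orientations are given as a rotation vector (axis times angle).
In Python, from plant import env, viewer gives the robot as it stands.
- The arm moves only by the tool move_arm, never from a script. Its argument "deltas" is a list of rows, each an object of numbers: "x", "y", "z": the shift along the tool's x, y, z in m; "rx", "ry", "rz": the turn, a rotation vector about the tool's x, y, z in degrees. In form: [{"x": .., "y": .., "z": .., "rx": .., "ry": .., "rz": ..}, ...]. A call has 1 to 20 rows; each row is the pose to reach, as a shift and turn from the pose commanded when the call began, along the tool's axes at that moment; what a row does not reach only later rows make up. A row lasts 1/10 s, in which the tool goes at most 50 mm and 8.59 degrees, less where a joint would pass 70% of its speed; a pose out of reach is approached as far as the arm can. A call with a gripper value outside its range is refused whole. "claw" is the gripper's target within -1 to 1 (shut at 1, half-way at 0, fully open at -1), set as the call begins (left out, the last holds). The fingers move at their own pace and stop on an object; "force" is the grip in N (left out, the last holds). Time passes only in rows, so rows that repeat a pose let the fingers close. It gives the time, the measured TCP pose, the force and the opening at its end, in the units of the state.
- env.observe(): the state, without advancing time (a new reading comes with each control period).
- viewer.get_image(name): name is "side" or "top" or "wrist"; returns the picture (384x512x3 uint8, blue, green, red); there is no depth.
- viewer.calibration(name): a dict with "mtx" (3x3 intrinsics, pixels), "dist_coeffs" ([k1, k2, p1, p2, k3] as OpenCV has them; the pictures are not rectified), "origin" and "orientation" of the camera in the world. Camera axes: x right, y down, z forward; pixel columns grow to the right and rows downward; lengths in m; the calibration is good to about 2 mm. A picture is of the moment at which its call begins: read the wrist's pose just before it. calibration takes no time and is no camera call; for the wrist camera it gives the pose at the moment of the call.
- env.sign_off(): hands the job in, once; it reports no verdict.
The state is a dict: "time_s": time; "q": joint angles; "joint_vel": joint speeds; "joint_torque": joint torques, N m; "ee_pos": TCP position; "tool_rot": TCP orientation; "ft_force": force on the tool from outside, world axes, zero at the start; "torque": the same for the moment, N m; "width": opening from 0.0 (shut) to 1.0 (fully open).
Only numpy, scipy, OpenCV 4.12 (cv2) and the standard library are available. Lean on these libraries where they do the work, as an engineer would, in place of code of your own. Each camera call takes 0.05 s, during which the arm holds its last target.

## Task

Stand every small red-lidded pot upright in a tray pocket of the blue mixer, flat on the pocket floor and one per pocket, and then swing the hold-down over them by its orange knob, up over the cam until it drops into its low notch. Then throw all three levers of the grey bank fully away from the robot: they are interlocked and go only in one order that you must find out by feel, so press gently and do not force one that is blocked. Leave the jug, the big tub and the bottle where they are.

Things in the scene. Friction and masses are not known exactly. Their poses are not given: they have to be found in the camera images.
- mixer: bench mixer, fixed: blue housing 280 x 190 mm, 46 mm high, with an aluminium tray 165 x 165 mm of 2 x 2 square pockets. Origin on the bench under the tray's middle; z up; +x points away from the robot to the cam post, 135 mm from the tray's middle. Parked, the hold-down's arm points from the post to the mixer's right (-y) side; locked, it points to -x, over the tray.
- tray_center (a point): middle of the tray at the level of the pocket floors, 55 mm above the bench. Outer walls and dividers (5 mm thick) rise 15 mm above the pocket floors.
- pocket_1 (a point): centre of the floor of tray pocket 1 (near row, left); the pocket is about 75 mm square inside, pockets are 80 mm apart, one pot each; any pot may go in any pocket
- pocket_2 (a point): centre of the floor of tray pocket 2 (near row, right); the pocket is about 75 mm square inside, pockets are 80 mm apart, one pot each; any pot may go in any pocket
- pocket_3 (a point): centre of the floor of tray pocket 3 (far row, left); the pocket is about 75 mm square inside, pockets are 80 mm apart, one pot each; any pot may go in any pocket
- pocket_4 (a point): centre of the floor of tray pocket 4 (far row, right); the pocket is about 75 mm square inside, pockets are 80 mm apart, one pot each; any pot may go in any pocket
- holddown_pivot (a point): on the vertical axis of the cam post about which the hold-down swings, 120 mm above the bench (fixed point)
- holddown (a joint): turn of the hold-down, rad, clockwise from above: 0 parked (starts at 0 to 0.2), 1.8 its stop over the tray. An arm ending in an X of bars with four rubber pads, resting on a steel cam: it climbs 14 mm from 0.25 to 1.0 rad (about 3 N at the knob), is level to 1.2, then a spring of some 8 N pulls it down into the notch (1.65 to 1.8 rad), 8 mm below parked height. There the pads stand 3 mm above the lids of well seated pots.
- holddown_knob (a point): middle of the orange round knob of the hold-down (upright cylinder, 26 mm diameter, 38 mm tall, this point at mid height; the flat bars begin 19 mm below this point), 135 mm from the post axis. 153 mm above the bench when parked, 167 mm at the top of the cam, 145 mm in the notch.
- lever_bank: grey lever bank, fixed: 110 x 210 mm, 40 mm high, with three alike levers in a row along its y, 66 mm apart. Origin on the bench under its middle; its +x is the direction in which the levers are thrown (away from the robot), +y to the left.
- lever_left (a joint): left lever as seen from the robot: 0 off, leaning 0.5 rad towards the robot; 1.0 on, leaning 0.5 rad away; stays where left; 2 N at the ball move it if free. All are blocked until the hold-down is in its notch; then they go only in one order, different each start and not visible. A blocked lever stops hard within 0.1 rad. A lever must pass 0.85 to free the next, and is then locked by it.
- lever_middle (a joint): middle lever as seen from the robot: 0 off, leaning 0.5 rad towards the robot; 1.0 on, leaning 0.5 rad away; stays where left; 2 N at the ball move it if free. All are blocked until the hold-down is in its notch; then they go only in one order, different each start and not visible. A blocked lever stops hard within 0.1 rad. A lever must pass 0.85 to free the next, and is then locked by it.
- lever_right (a joint): right lever as seen from the robot: 0 off, leaning 0.5 rad towards the robot; 1.0 on, leaning 0.5 rad away; stays where left; 2 N at the ball move it if free. All are blocked until the hold-down is in its notch; then they go only in one order, different each start and not visible. A blocked lever stops hard within 0.1 rad. A lever must pass 0.85 to free the next, and is then locked by it.
- lever_left_tip (a point): centre of the dark red ball (26 mm) at the lever's end; the steel stem (10 mm) below it is 90 mm long from the hinge, which lies along the bank's y, 42 mm above the bench, at the middle of the bank's x
- lever_middle_tip (a point): centre of the dark red ball (26 mm) at the lever's end; the steel stem (10 mm) below it is 90 mm long from the hinge, which lies along the bank's y, 42 mm above the bench, at the middle of the bank's x
- lever_right_tip (a point): centre of the dark red ball (26 mm) at the lever's end; the steel stem (10 mm) below it is 90 mm long from the hinge, which lies along the bank's y, 42 mm above the bench, at the middle of the bank's x
- pot_1: lidded powder pot, grey with a flat dark red lid: 55 mm tall, lid 56 mm diameter and 15 mm high, body below it tapering from 52 to 46 mm at the foot; about 160 g. Origin at the centre of its underside, z up. Two to four of the four pots are there (absent ones read None); they stand on the bench to the left of the mixer.
- pot_2: lidded powder pot, grey with a flat dark red lid: 55 mm tall, lid 56 mm diameter and 15 mm high, body below it tapering from 52 to 46 mm at the foot; about 160 g. Origin at the centre of its underside, z up. Two to four of the four pots are there (absent ones read None); they stand on the bench to the left of the mixer.
- pot_3: lidded powder pot, grey with a flat dark red lid: 55 mm tall, lid 56 mm diameter and 15 mm high, body below it tapering from 52 to 46 mm at the foot; about 160 g. Origin at the centre of its underside, z up. Two to four of the four pots are there (absent ones read None); they stand on the bench to the left of the mixer.
- pot_4: lidded powder pot, grey with a flat dark red lid: 55 mm tall, lid 56 mm diameter and 15 mm high, body below it tapering from 52 to 46 mm at the foot; about 160 g. Origin at the centre of its underside, z up. Two to four of the four pots are there (absent ones read None); they stand on the bench to the left of the mixer.
- jug: clear plastic measuring jug, a bystander: 64 mm diameter, 75 mm tall, origin at centre of underside
- big_tub: large grey tub with a pale lid, a bystander: 120 mm diameter, 65 mm tall, origin at centre of underside
- pink_bottle: pink bottle, a bystander: 66 mm diameter, 150 mm tall, origin at centre of underside
There are look-alikes about, which are no part of the job. What is shaped like the pot_4 but purple or yellow is not meant.

How it is judged:
On the way, in this order (a step that is already met when the one before it is completed fails the run):
1. every pot there is sits upright on the floor of a tray pocket, with the hold-down not yet locked (x of pot_1 in the frame of mixer between -0.08 and 0.08 m and y of pot_1 in the frame of mixer between -0.08 and 0.08 m and z of pot_1 in the frame of mixer between 0.05 and 0.061 m and angle between each of pot_1, pot_2, pot_3, pot_4's own z axis and vertical below 0.12 rad and x of pot_2 in the frame of mixer between -0.08 and 0.08 m and y of pot_2 in the frame of mixer between -0.08 and 0.08 m and z of pot_2 in the frame of mixer between 0.05 and 0.061 m and x of pot_3 in the frame of mixer between -0.08 and 0.08 m and y of pot_3 in the frame of mixer between -0.08 and 0.08 m and z of pot_3 in the frame of mixer between 0.05 and 0.061 m and x of pot_4 in the frame of mixer between -0.08 and 0.08 m and y of pot_4 in the frame of mixer between -0.08 and 0.08 m and z of pot_4 in the frame of mixer between 0.05 and 0.061 m and value of joint holddown below 1 rad), for 0.2 s.
2. the hold-down has dropped into its notch (value of joint holddown above 1.72 rad and height (world z) of holddown_knob below 0.1495 m), for 0.2 s.
3. all three levers are on (value of joint each of lever_left, lever_middle, lever_right above 0.85 rad), for 0.2 s.
At the end, for the whole second after the job is handed in: every pot present sits upright (within 0.12 rad) and at rest on the floor of a tray pocket (within 6 mm of floor height), the hold-down is in its notch (joint above 1.72 rad, knob centre below 149.5 mm) and all three levers are on (joint above 0.85 rad) (all of step 2 and all of step 3 and x of pot_1 in the frame of mixer between -0.08 and 0.08 m and y of pot_1 in the frame of mixer between -0.08 and 0.08 m and z of pot_1 in the frame of mixer between 0.05 and 0.061 m and angle between each of pot_1, pot_2, pot_3, pot_4's own z axis and vertical below 0.12 rad and x of pot_2 in the frame of mixer between -0.08 and 0.08 m and y of pot_2 in the frame of mixer between -0.08 and 0.08 m and z of pot_2 in the frame of mixer between 0.05 and 0.061 m and x of pot_3 in the frame of mixer between -0.08 and 0.08 m and y of pot_3 in the frame of mixer between -0.08 and 0.08 m and z of pot_3 in the frame of mixer between 0.05 and 0.061 m and x of pot_4 in the frame of mixer between -0.08 and 0.08 m and y of pot_4 in the frame of mixer between -0.08 and 0.08 m and z of pot_4 in the frame of mixer between 0.05 and 0.061 m and linear speed of each of pot_1, pot_2, pot_3, pot_4 below 0.03 m/s); the robot touches nothing.
It fails at once if the jug is moved more than 3 cm (distance of jug from where it was at the start of the episode above 0.03 m).
It fails at once if the big tub is moved more than 3 cm (distance of big_tub from where it was at the start of the episode above 0.03 m).
It fails at once if the pink bottle is moved more than 3 cm (distance of pink_bottle from where it was at the start of the episode above 0.03 m).
It fails at once if a lever is forced: pressed with more than 45 N (contact force between the fingers and lever_bank above 45 N).
Of pot_1, pot_2, pot_3, pot_4 only 2 to 4 are there at a start; the rules pass over those that are not, and their reading is None.
At some moment in a run one of pot_1, pot_2, pot_3, pot_4 may be knocked a few centimetres aside while the robot is not near it.
Once in a run the grip may slacken for a moment while it holds something.
It also fails if it takes over 210 s, if anything falls off the work surface, if the arm or the gripper's body presses on something with over 40 N, if the wrist force passes 120 N, or if a joint passes its speed limit or range.

## Working session

There is one attempt and no reset: what is moved stays moved. The work goes in short steps, Python scripts to look and compute and a tool call to move; the robot and the scene stay as the last step left them, time stands still between calls to the robot, and variables do not carry over. Pictures are saved under pics/ and viewed, and the job is handed in when it is done.

Besides the shell and the picture viewer there is one more tool, called after ">>>" as name([rows], argument=value, ...), one row to a line, values as JSON. move_arm: Moves the arm, as the interface text tells. Its arguments: {"type":"object","properties":{"deltas":{"type":"array","items":{"type":"object","properties":{"x":{"type":"number"},"y":{"type":"number"},"z":{"type":"number"},"rx":{"type":"number"},"ry":{"type":"number"},"rz":{"type":"number"}}}},"claw":{"type":"number"},"force":{"type":"number"}},"required":["deltas"]}

```bash
mkdir -p pics; ls; cat > h.py <<'E'
import numpy as np, cv2
from scipy.spatial.transform import Rotation as R
from plant import env, viewer
def shot(name, fn):
    c=viewer.calibration(name); im=viewer.get_image(name); cv2.imwrite('pics/'+fn,im); np.save('pics/'+fn+'.npy',dict(c=c),allow_pickle=True)
    return im,c
def rot(o):
    o=np.array(o,float)
    if o.size==3: return R.from_rotvec(o.ravel()).as_matrix()
    if o.size==9: return o.reshape(3,3)
    raise Exception(o)
def ray(c,px):
    p=cv2.undistortPoints(np.array(px,float).reshape(-1,1,2),np.array(c['mtx'],float),np.array(c['dist_coeffs'],float)).reshape(-1,2)
    d=np.c_[p,np.ones(len(p))]@rot(c['orientation']).T
    return np.array(c['origin'],float),d
def onz(c,px,z):
    o,d=ray(c,px); return o+d*((z-o[2])/d[:,2])[:,None]
def proj(c,P):
    Rm=rot(c['orientation']);t=-Rm.T@np.array(c['origin'])
    return cv2.projectPoints(np.array(P,float).reshape(-1,3),cv2.Rodrigues(Rm.T)[0],t,np.array(c['mtx'],float),np.array(c['dist_coeffs'],float))[0].reshape(-1,2)
E
python3 - <<'E'
from h import *
print(env.observe())
for n in ('top','side','wrist'):
    im,c=shot(n,n+'0.png'); print(n,c)
E
```

```text
pics
{'time_s': 0.0, 'q': array([-1.31610637e+00,  2.21208975e-01,  1.52761562e+00,  1.29809216e-05,
        1.39470888e+00, -1.26106760e-01]), 'joint_vel': array([ 0.00162165, -0.00068839, -0.00043549, -0.00086156,  0.00050532,
       -0.00055377]), 'joint_torque': array([ 1.71674736e-03, -4.96897066e+01, -3.89393055e+01, -1.38319231e-05,
        1.10533083e-02,  2.14864303e-05]), 'ee_pos': array([ 0.23211701, -0.57958849,  0.20330754]), 'tool_rot': array([-3.08291875e+00, -5.94176411e-01,  1.75727903e-04]), 'ft_force': array([-1.20724321, -0.087449  ,  0.79736188]), 'torque': array([-0.01272879,  0.08097051, -0.01959154]), 'width': 0.9957792555623652}
top {'mtx': array([[427.69990396,   0.        , 254.04937281],
       [  0.        , 427.69990396, 188.09365212],
       [  0.        ,   0.        ,   1.        ]]), 'dist_coeffs': array([-0.08813716,  0.        ,  0.        ,  0.        ,  0.        ]), 'origin': array([ 0.48266528, -0.01068666,  1.20292618]), 'orientation': array([-2.17983821,  2.17415017, -0.08454822])}
side {'mtx': array([[361.50321255,   0.        , 255.15284194],
       [  0.        , 361.50321255, 195.83992336],
       [  0.        ,   0.        ,   1.        ]]), 'dist_coeffs': array([-0.11634429,  0.        ,  0.        ,  0.        ,  0.        ]), 'origin': array([0.52288891, 0.69770918, 0.76134876]), 'orientation': array([-0.10319313,  2.84222984, -1.26539362])}
wrist {'mtx': array([[288.39102405,   0.        , 257.89244994],
       [  0.        , 288.39102405, 198.20636019],
       [  0.        ,   0.        ,   1.        ]]), 'dist_coeffs': array([-0.04391218,  0.        ,  0.        ,  0.        ,  0.        ]), 'origin': array([ 0.30350673, -0.55150569,  0.37341662]), 'orientation': array([ 2.38521766, -1.6137023 , -0.25053776])}
```

View pics/top0.png

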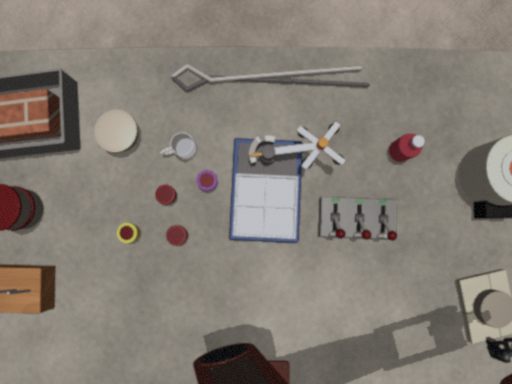

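View pics/side0.png

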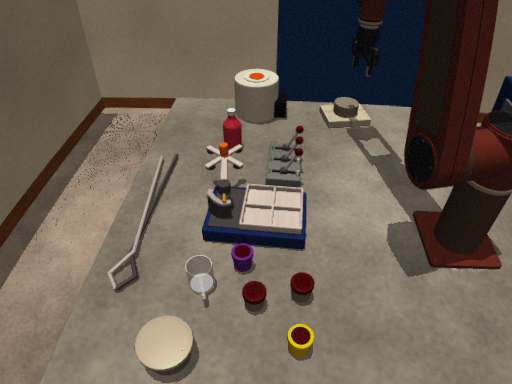

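View pics/wrist0.png

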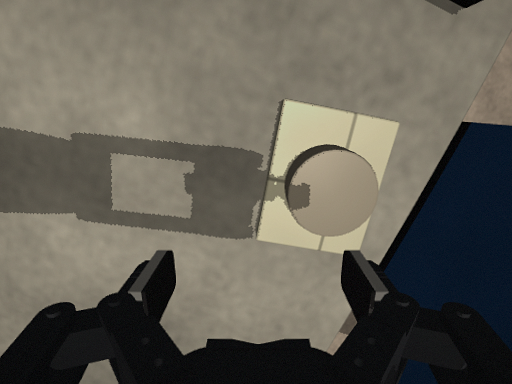

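```bash
python3 - <<'E'
from h import *
im=cv2.imread('pics/top0.png'); c=viewer.calibration('top'); s=cv2.imread('pics/side0.png'); cs=viewer.calibration('side')
a=cv2.resize(im[110:260,90:310],None,fx=3.4,fy=3.4,interpolation=cv2.INTER_CUBIC); cv2.imwrite('pics/crop1.png',a)
a=cv2.resize(s[230:384,140:340],None,fx=3.6,fy=3.6,interpolation=cv2.INTER_CUBIC); cv2.imwrite('pics/crop2.png',a)
def blobs(im,m,name,c,z,amin=25):
    n,l,st,ce=cv2.connectedComponentsWithStats(m.astype(np.uint8))
    for i in range(1,n):
        if st[i,4]>=amin:
            P=onz(c,[ce[i]],z)[0]; print(name,ce[i].round(1),st[i],P.round(4))
hsv=cv2.cvtColor(im,cv2.COLOR_BGR2HSV); H,S,V=cv2.split(hsv)
red=((H<8)|(H>170))&(S>130)&(V>50)
blobs(im,red,'red',c,.055)
blobs(im,(H>8)&(H<22)&(S>150)&(V>120),'orange',c,.172,10)
hs=cv2.cvtColor(s,cv2.COLOR_BGR2HSV); H,S,V=cv2.split(hs)
blobs(s,((H<8)|(H>170))&(S>130)&(V>50),'sred',cs,.055)
blobs(s,(H>3)&(H<22)&(S>150)&(V>120),'sorange',cs,.153,10)
E
```

```text
red [ 50.4 127.1] [ 45 121  12  13  29] [0.7473 0.5647 0.055 ]
red [403.1 148.6] [390 134  31  27 507] [ 0.6872 -0.4134  0.055 ]
red [  8.3 206.6] [  0 185  21  45 738] [0.5243 0.6775 0.055 ]
red [165.  194.4] [156 186  20  18 263] [0.5599 0.2356 0.055 ]
red [ 29.1 206.1] [ 20 188  14  40 112] [0.5261 0.6162 0.055 ]
red [126.  232.5] [121 227  11  12 109] [0.4566 0.34   0.055 ]
red [176.  235.2] [167 227  20  17 232] [0.4503 0.2039 0.055 ]
red [340.1 233.2] [337 230   8   8  49] [ 0.4569 -0.2361  0.055 ]
red [366.  234.3] [363 231   7   8  46] [ 0.4536 -0.3059  0.055 ]
red [391.9 235.2] [389 232   7   8  46] [ 0.4511 -0.3765  0.055 ]
red [212.2 364.2] [204 362  18   5  33] [0.1095 0.1045 0.055 ]
red [280.1 370.5] [270 362  18  22  91] [ 0.0937 -0.0753  0.055 ]
sred [460.6  88.1] [ 439    0   44  175 2031] [-0.3386 -0.9179  0.055 ]
sred [481.4 110.9] [ 454    0   58  172 2990] [-0.3512 -0.6995  0.055 ]
sred [231.8 131.3] [223 115  18  35 476] [ 0.6899 -0.4308  0.055 ]
sred [432.  146.1] [426 136  10  20  27] [-0.0342 -0.3969  0.055 ]
sred [298.6 150.3] [295 148   8   5  29] [ 0.448  -0.3266  0.055 ]
sred [453.  246.2] [ 414  211   88   56 1783] [0.0475 0.0744 0.055 ]
sred [241.7 251. ] [235 246  15  11 133] [0.5976 0.1235 0.055 ]
sred [302.1 282. ] [291 272  23  20 361] [0.4486 0.2059 0.055 ]
sred [253.9 291. ] [242 281  24  21 388] [0.5585 0.2379 0.055 ]
sred [300.3 335.2] [292 327  18  17 243] [0.4543 0.3391 0.055 ]
sorange [256.2  75.5] [249  73  15   6  72] [ 0.62   -0.7071  0.153 ]
sorange [223.1 144.5] [219 142   9   6  44] [ 0.6836 -0.1984  0.153 ]
sorange [223.6 197.5] [222 194   4   8  28] [0.6495 0.0357 0.153 ]
```

View pics/crop1.png

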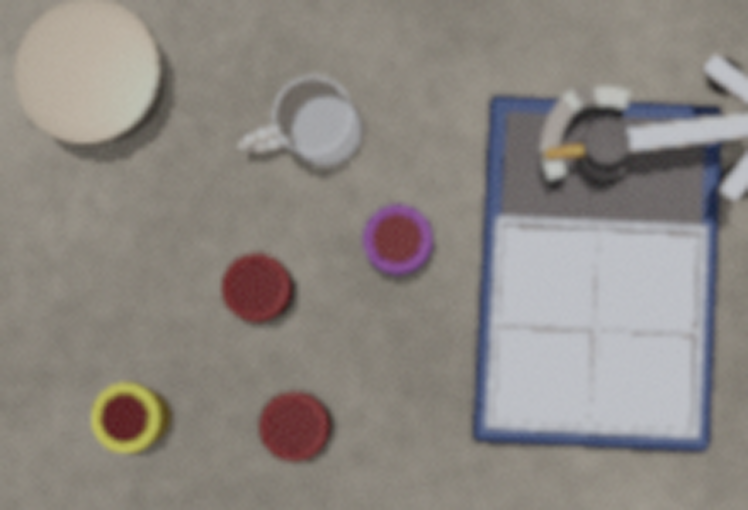

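View pics/crop2.png

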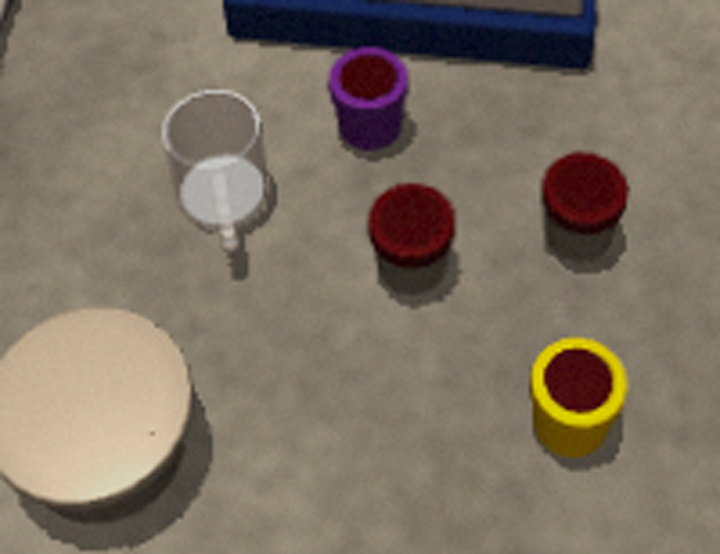

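```bash
python3 - <<'E'
from h import *
im=cv2.imread('pics/top0.png'); c=viewer.calibration('top'); s=cv2.imread('pics/side0.png'); cs=viewer.calibration('side')
H,S,V=cv2.split(cv2.cvtColor(im,cv2.COLOR_BGR2HSV))
roi=np.zeros_like(H,bool); roi[130:250,220:310]=1
m=((H>100)&(H<130)&(S>110)&roi).astype(np.uint8)
ys,xs=np.nonzero(m); r=cv2.minAreaRect(np.c_[xs,ys].astype(np.float32)); b=cv2.boxPoints(r); print(r)
P=onz(c,b,.046); print(P.round(4), np.linalg.norm(P-np.roll(P,1,0),axis=1).round(4))
# tray
m=((S<45)&(V>165)&roi).astype(np.uint8); m[:168]=0
m=cv2.morphologyEx(m,cv2.MORPH_OPEN,np.ones((3,3),np.uint8))
m=cv2.morphologyEx(m,cv2.MORPH_CLOSE,np.ones((9,9),np.uint8))
ys,xs=np.nonzero(m); r=cv2.minAreaRect(np.c_[xs,ys].astype(np.float32)); b=cv2.boxPoints(r); print(r)
P=onz(c,b,.070); print(P.round(4), np.linalg.norm(P-np.roll(P,1,0),axis=1).round(4),P.mean(0))
cv2.imwrite('pics/trm.png',m*255)
# levers
for p in [(340.1,233.2),(366,234.3),(391.9,235.2)]: print('ball',onz(c,[p],.121).round(4))
# knob
sub=(H>5)&(H<25)&(S>120)&(V>100); sub[:,:310]=0; sub[:,340:]=0; sub[170:]=0
ys,xs=np.nonzero(sub); k=(xs.mean(),ys.mean()); print('knob px',k,len(xs))
o1,d1=ray(c,[k]); print(onz(c,[k],.172)); o2,d2=ray(cs,[(223.1,143.5)])
A=np.c_[d1[0],-d2[0]]; t=np.linalg.lstsq(A,o2-o1,rcond=None)[0]; print(o1+t[0]*d1[0],o2+t[1]*d2[0])
a=cv2.resize(im[105:250,225:410],None,fx=4,fy=4,interpolation=cv2.INTER_CUBIC); cv2.imwrite('pics/crop3.png',a)
E
```

```text
((298.3244934082031, 157.76458740234375), (32.37674331665039, 4.54298210144043), 82.64761352539062)
[[ 0.7054 -0.1142  0.046 ]
 [ 0.707  -0.1266  0.046 ]
 [ 0.6184 -0.1372  0.046 ]
 [ 0.6168 -0.1249  0.046 ]] [0.0893 0.0125 0.0893 0.0124]
((265.1233215332031, 205.91062927246094), (62.643306732177734, 62.02495574951172), 2.7263107299804688)
[[ 0.4509  0.0518  0.07  ]
 [ 0.6154  0.045   0.07  ]
 [ 0.6078 -0.1218  0.07  ]
 [ 0.4435 -0.1133  0.07  ]] [0.1652 0.1646 0.167  0.1645] [ 0.52939082 -0.03459143  0.07      ]
ball [[ 0.4583 -0.223   0.121 ]]
ball [[ 0.4554 -0.289   0.121 ]]
ball [[ 0.453  -0.3555  0.121 ]]
knob px (np.float64(322.38666666666666), np.float64(142.72)) 75
[[ 0.67962365 -0.17245713  0.172     ]]
[ 0.67915354 -0.17207101  0.17446066] [ 0.67868007 -0.17209759  0.17437438]
```

View pics/crop3.png

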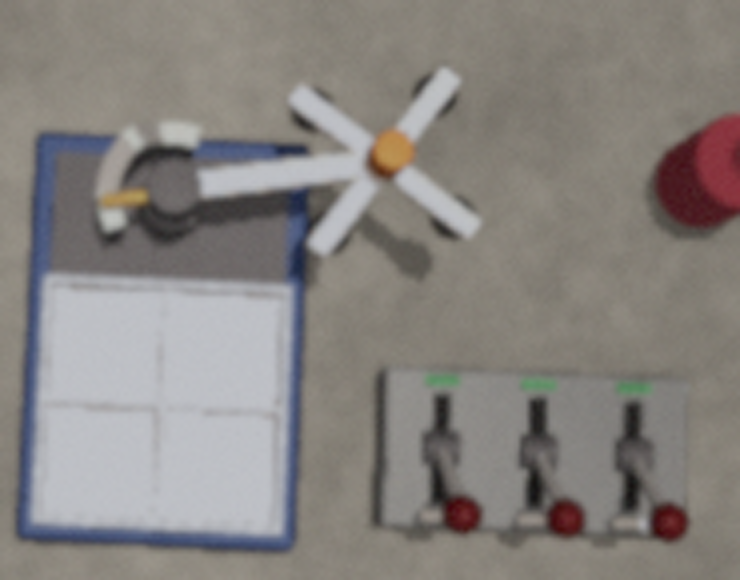

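```bash
cat >> h.py <<'E'
def dl(x,y,z,head_deg):
    """delta to have TCP at x,y,z, tool down, tool-y heading head_deg (world)"""
    s=env.observe(); R0=R.from_rotvec(s['tool_rot'])
    h=np.deg2rad(head_deg); ty=np.array([np.cos(h),np.sin(h),0]); tz=np.array([0,0,-1.]); tx=np.cross(ty,tz)
    R1=R.from_matrix(np.c_[tx,ty,tz]); d=R0.inv().apply(np.array([x,y,z])-s['ee_pos'])
    r=(R0.inv()*R1).as_rotvec(degrees=True); print('t',round(s['time_s'],2),'pos',s['ee_pos'].round(4),'f',s['ft_force'].round(1),'w',round(s['width'],3),'delta',d.round(4),'rot',r.round(2)); return d,r
E
python3 - <<'E'
from h import *
dl(.45,.204,.20,0)
dl(.40,.10,.25,0)
E
```

```text
t 0.15 pos [ 0.2321 -0.5797  0.2035] f [ 0.3 -0.9 -1.2] w 1.0 delta [ 0.4935 -0.6466  0.0046] rot [-7.000e-02 -6.000e-02 -6.818e+01]
t 0.15 pos [ 0.2321 -0.5797  0.2035] f [ 0.3 -0.9 -1.2] w 1.0 delta [ 0.4085 -0.5687 -0.0455] rot [-7.000e-02 -6.000e-02 -6.818e+01]
```

>>> move_arm([
  {"x":0.41,"y":-0.569,"z":-0.04,"rz":-68.2},
  {"x":0.41,"y":-0.569,"z":-0.04,"rz":-68.2},
  {"x":0.41,"y":-0.569,"z":-0.04,"rz":-68.2},
  {"x":0.41,"y":-0.569,"z":-0.04,"rz":-68.2},
  {"x":0.41,"y":-0.569,"z":-0.04,"rz":-68.2},
  {"x":0.41,"y":-0.569,"z":-0.04,"rz":-68.2},
  {"x":0.41,"y":-0.569,"z":-0.04,"rz":-68.2},
  {"x":0.41,"y":-0.569,"z":-0.04,"rz":-68.2},
  {"x":0.41,"y":-0.569,"z":-0.04,"rz":-68.2},
  {"x":0.41,"y":-0.569,"z":-0.04,"rz":-68.2},
  {"x":0.41,"y":-0.569,"z":-0.04,"rz":-68.2},
  {"x":0.41,"y":-0.569,"z":-0.04,"rz":-68.2},
  {"x":0.41,"y":-0.569,"z":-0.04,"rz":-68.2},
  {"x":0.41,"y":-0.569,"z":-0.04,"rz":-68.2},
  {"x":0.41,"y":-0.569,"z":-0.04,"rz":-68.2},
  {"x":0.494,"y":-0.647,"z":0,"rz":-68.2},
  {"x":0.494,"y":-0.647,"z":0,"rz":-68.2},
  {"x":0.494,"y":-0.647,"z":0,"rz":-68.2},
  {"x":0.494,"y":-0.647,"z":0,"rz":-68.2},
], claw=-1, force=40)

```text
invalid input
```

>>> move_arm([
  {"x":0.01,"y":-0.01,"z":-0.01,"rx":0.0,"ry":0.0,"rz":-1.0},
])

```text
time_s: 0.25
ee_pos: [0.237, -0.5665, 0.2124]
tool_rot: [-3.076, -0.62, 0.001]
ft_force: [0.5, 1.2, -0.2]
width: 0.999
```

```bash
python3 - <<'E'
from h import *
dl(.45,.204,.20,0)
dl(.40,.10,.25,0)
E
```

```text
t 0.25 pos [ 0.237  -0.5665  0.2124] f [ 0.5  1.2 -0.2] w 0.999 delta [ 0.4947 -0.6279  0.0148] rot [ -0.18  -0.13 -67.22]
t 0.25 pos [ 0.237  -0.5665  0.2124] f [ 0.5  1.2 -0.2] w 0.999 delta [ 0.4084 -0.5515 -0.0355] rot [ -0.18  -0.13 -67.22]
```

>>> move_arm([
  {"x":0.0,"y":0.0,"z":-0.01,"rx":0.0,"ry":0.0,"rz":0.0},
], claw=-1.0, force=40.0)

```text
time_s: 0.35
ee_pos: [0.2386, -0.5654, 0.2246]
tool_rot: [-3.077, -0.624, -0.001]
ft_force: [0.5, -0.1, 0.7]
width: 0.999
```

>>> move_arm([
  {"x":0.0,"y":0.0,"z":-0.005},
])

```text
invalid input
```

```bash
python3 - <<'E'
from h import *
dl(.45,.204,.20,0)
dl(.40,.10,.25,0)
E
```

```text
t 0.35 pos [ 0.2386 -0.5654  0.2246] f [ 0.5 -0.1  0.7] w 0.999 delta [ 0.4943 -0.6263  0.0262] rot [-6.000e-02 -1.000e-01 -6.708e+01]
t 0.35 pos [ 0.2386 -0.5654  0.2246] f [ 0.5 -0.1  0.7] w 0.999 delta [ 0.4077 -0.5501 -0.024 ] rot [-6.000e-02 -1.000e-01 -6.708e+01]
```

>>> move_arm([
  {"x":0.408,"y":-0.55,"z":-0.02,"rx":0.0,"ry":0.0,"rz":-67.1},
  {"x":0.408,"y":-0.55,"z":-0.02,"rx":0.0,"ry":0.0,"rz":-67.1},
  {"x":0.408,"y":-0.55,"z":-0.02,"rx":0.0,"ry":0.0,"rz":-67.1},
  {"x":0.408,"y":-0.55,"z":-0.02,"rx":0.0,"ry":0.0,"rz":-67.1},
  {"x":0.408,"y":-0.55,"z":-0.02,"rx":0.0,"ry":0.0,"rz":-67.1},
  {"x":0.408,"y":-0.55,"z":-0.02,"rx":0.0,"ry":0.0,"rz":-67.1},
  {"x":0.408,"y":-0.55,"z":-0.02,"rx":0.0,"ry":0.0,"rz":-67.1},
  {"x":0.408,"y":-0.55,"z":-0.02,"rx":0.0,"ry":0.0,"rz":-67.1},
  {"x":0.408,"y":-0.55,"z":-0.02,"rx":0.0,"ry":0.0,"rz":-67.1},
  {"x":0.408,"y":-0.55,"z":-0.02,"rx":0.0,"ry":0.0,"rz":-67.1},
  {"x":0.408,"y":-0.55,"z":-0.02,"rx":0.0,"ry":0.0,"rz":-67.1},
  {"x":0.408,"y":-0.55,"z":-0.02,"rx":0.0,"ry":0.0,"rz":-67.1},
  {"x":0.408,"y":-0.55,"z":-0.02,"rx":0.0,"ry":0.0,"rz":-67.1},
  {"x":0.408,"y":-0.55,"z":-0.02,"rx":0.0,"ry":0.0,"rz":-67.1},
  {"x":0.494,"y":-0.626,"z":0.026,"rx":0.0,"ry":0.0,"rz":-67.1},
  {"x":0.494,"y":-0.626,"z":0.026,"rx":0.0,"ry":0.0,"rz":-67.1},
  {"x":0.494,"y":-0.626,"z":0.026,"rx":0.0,"ry":0.0,"rz":-67.1},
  {"x":0.494,"y":-0.626,"z":0.026,"rx":0.0,"ry":0.0,"rz":-67.1},
  {"x":0.494,"y":-0.626,"z":0.026,"rx":0.0,"ry":0.0,"rz":-67.1},
  {"x":0.494,"y":-0.626,"z":0.026,"rx":0.0,"ry":0.0,"rz":-67.1},
])

```text
time_s: 2.35
ee_pos: [0.4506, 0.2009, 0.1996]
tool_rot: [2.223, 2.219, 0.002]
ft_force: [0.3, -0.6, 0.0]
width: 1.0
```

```bash
python3 - <<'E'
from h import *
im,c=shot('wrist','w1.png')
m=cv2.cvtColor(im,cv2.COLOR_BGR2HSV); H,S,V=cv2.split(m)
mm=(((H<8)|(H>170))&(S>130)&(V>40)).astype(np.uint8)
n,l,st,ce=cv2.connectedComponentsWithStats(mm)
for i in range(1,n):
    if st[i,4]>200: print(ce[i].round(1),st[i],onz(c,[ce[i]],.055).round(4))
dl(.45,.204,.022,0)
E
```

```text
[262.6  42.3] [ 243   21   40   44 1337] [[0.4558 0.3402 0.055 ]]
[357.4 146.2] [ 333  122   50   50 1963] [[0.5593 0.2378 0.055 ]]
[257.  174.6] [ 233  150   49   49 1840] [[0.4499 0.2062 0.055 ]]
[380.3 241. ] [365 227  32  29 723] [[0.5991 0.1239 0.055 ]]
[ 14.6 292.7] [   0  238   38  114 2597] [[0.1268 0.0476 0.055 ]]
t 2.4 pos [0.4507 0.2007 0.1996] f [ 0.6 -0.1 -0.6] w 1.001 delta [ 0.0033 -0.0011  0.1776] rot [ 0.11 -0.02 -0.13]
```

View pics/w1.png

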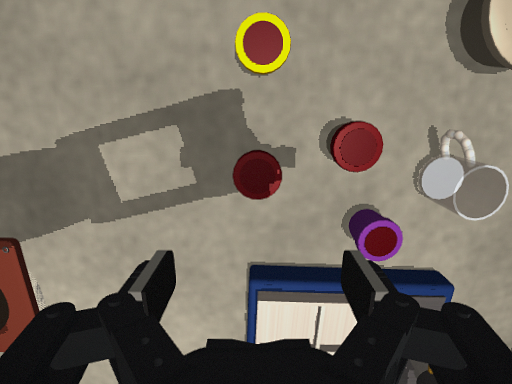

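>>> move_arm([
  {"x":0.004,"y":-0.001,"z":0.05,"rx":0.0,"ry":0.0,"rz":0.0},
  {"x":0.004,"y":-0.001,"z":0.1,"rx":0.0,"ry":0.0,"rz":0.0},
  {"x":0.004,"y":-0.001,"z":0.14,"rx":0.0,"ry":0.0,"rz":0.0},
  {"x":0.004,"y":-0.001,"z":0.165,"rx":0.0,"ry":0.0,"rz":0.0},
  {"x":0.004,"y":-0.001,"z":0.1775,"rx":0.0,"ry":0.0,"rz":0.0},
  {"x":0.004,"y":-0.001,"z":0.1775,"rx":0.0,"ry":0.0,"rz":0.0},
])

```text
time_s: 3.0
ee_pos: [0.4486, 0.2044, 0.0201]
tool_rot: [-2.224, -2.218, 0.003]
ft_force: [0.1, -0.1, 0.7]
width: 0.997
```

>>> move_arm([
  {"x":0.0,"y":0.0,"z":0.0,"rx":0.0,"ry":0.0,"rz":0.0},
  {"x":0.0,"y":0.0,"z":0.0,"rx":0.0,"ry":0.0,"rz":0.0},
  {"x":0.0,"y":0.0,"z":0.0,"rx":0.0,"ry":0.0,"rz":0.0},
  {"x":0.0,"y":0.0,"z":0.0,"rx":0.0,"ry":0.0,"rz":0.0},
  {"x":0.0,"y":0.0,"z":0.0,"rx":0.0,"ry":0.0,"rz":0.0},
  {"x":0.0,"y":0.0,"z":0.0,"rx":0.0,"ry":0.0,"rz":0.0},
], claw=1.0, force=60.0)

```text
time_s: 3.6
ee_pos: [0.4612, 0.21, 0.0359]
tool_rot: [2.215, 2.213, 0.033]
ft_force: [-10.2, 0.4, 75.9]
width: 0.151
```

```bash
python3 - <<'E'
from h import *
im,c=shot('wrist','w2.png')
dl(.4875,-.0727,.18,0)
E
```

```text
t 3.65 pos [0.4626 0.2101 0.0364] f [-11.1   0.7  72.2] w 0.146 delta [-0.2816  0.0287 -0.1452] rot [ 1.43 -0.46 -0.04]
```

View pics/w2.png

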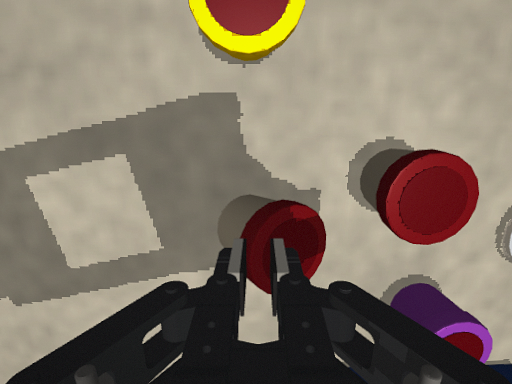

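>>> move_arm([
  {"x":0.0,"y":0.0,"z":-0.02,"rx":0.0,"ry":0.0,"rz":0.0},
  {"x":0.0,"y":0.0,"z":-0.04,"rx":0.0,"ry":0.0,"rz":0.0},
])

```text
time_s: 3.85
ee_pos: [0.4515, 0.2061, 0.0647]
tool_rot: [2.221, 2.218, 0.007]
ft_force: [0.1, -0.2, -0.6]
width: 0.005
```

```bash
python3 - <<'E'
from h import *
im,c=shot('wrist','w3.png')
im2,c=shot('side','s3.png')
cv2.imwrite('pics/s3c.png',cv2.resize(im2[200:384,190:390],None,fx=3.5,fy=3.5,interpolation=cv2.INTER_CUBIC))
dl(.45,.204,.18,0)
E
```

```text
t 3.95 pos [0.453  0.2065 0.0656] f [-0.2  0.4 -0.3] w 0.001 delta [-0.0022 -0.002  -0.1145] rot [ 0.49 -0.14 -0.06]
```

View pics/w3.png

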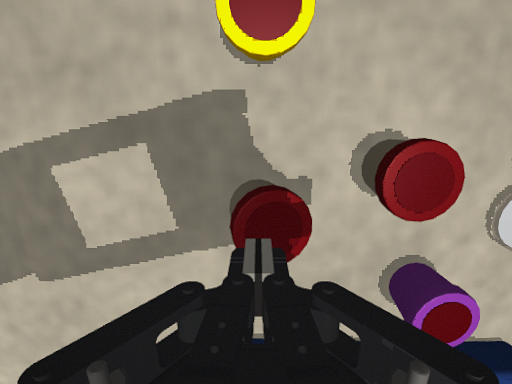

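View pics/s3c.png

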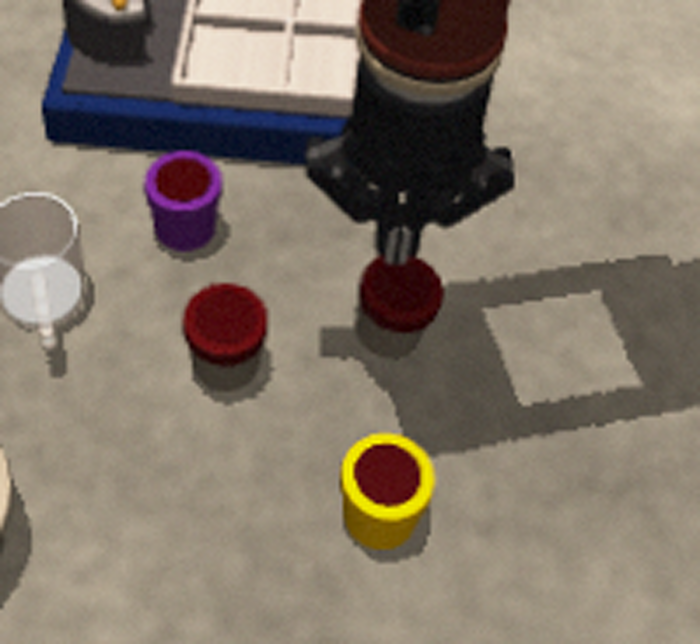

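>>> move_arm([
  {"x":0.0,"y":0.0,"z":-0.05,"rx":0.0,"ry":0.0,"rz":0.0},
  {"x":0.0,"y":0.0,"z":-0.08,"rx":0.0,"ry":0.0,"rz":0.0},
  {"x":0.0,"y":0.0,"z":-0.08,"rx":0.0,"ry":0.0,"rz":0.0},
  {"x":0.0,"y":0.0,"z":-0.08,"rx":0.0,"ry":0.0,"rz":0.0},
  {"x":0.0,"y":0.0,"z":-0.08,"rx":0.0,"ry":0.0,"rz":0.0},
], claw=-1.0)

```text
time_s: 4.45
ee_pos: [0.4484, 0.205, 0.1393]
tool_rot: [-2.222, -2.219, 0.003]
ft_force: [0.2, -0.2, -0.1]
width: 0.849
```

```bash
cat >> h.py <<'E'
def reds(im,c,z=.055,amin=200):
    H,S,V=cv2.split(cv2.cvtColor(im,cv2.COLOR_BGR2HSV))
    mm=(((H<8)|(H>170))&(S>130)&(V>40)).astype(np.uint8)
    n,l,st,ce=cv2.connectedComponentsWithStats(mm)
    for i in range(1,n):
        if st[i,4]>amin:
            ct=cv2.findContours((l==i).astype(np.uint8),0,2)[0][0]; e=cv2.fitEllipse(ct) if len(ct)>5 else None
            print(ce[i].round(1),st[i],onz(c,[ce[i]],z).round(4), 'ell',onz(c,[e[0]],z).round(4) if e else '')
E
python3 - <<'E'
from h import *
im,c=shot('wrist','w4.png'); reds(im,c)
im2,c2=shot('top','t4.png'); reds(im2,c2,amin=100)
dl(.45,.206,.012,0)
E
```

```text
[267.1  31.3] [ 243    4   49   55 2106] [[0.4556 0.3403 0.055 ]] ell [[0.4556 0.3403 0.055 ]]
[381.4 159.2] [ 349  129   64   61 2967] [[0.5585 0.2382 0.055 ]] ell [[0.5583 0.2383 0.055 ]]
[259.4 192.9] [ 230  164   59   59 2693] [[0.4496 0.2068 0.055 ]] ell [[0.4496 0.2067 0.055 ]]
[406.1 270.9] [387 254  39  34 994] [[0.5991 0.1239 0.055 ]] ell [[0.5991 0.1239 0.055 ]]
[  5.  342.7] [  0 306  17  65 556] [[0.1521 0.0247 0.055 ]] ell [[0.1627 0.0087 0.055 ]]
[403.  148.6] [390 134  31  27 498] [[ 0.6871 -0.413   0.055 ]] ell [[ 0.6889 -0.4156  0.055 ]]
[  8.5 206.5] [  0 185  21  45 753] [[0.5245 0.6768 0.055 ]] ell [[0.5227 0.6986 0.055 ]]
[164.6 194.3] [156 186  19  18 241] [[0.5601 0.2367 0.055 ]] ell [[0.5601 0.2366 0.055 ]]
[ 28.9 207.8] [ 19 188  16  40 127] [[0.5214 0.6164 0.055 ]] ell [[0.5191 0.6756 0.055 ]]
[129.7 302.3] [  81  209  104  175 7060] [[0.2702 0.3269 0.055 ]] ell [[0.263  0.3201 0.055 ]]
[177.5 234.8] [169 226  18  19 227] [[0.4512 0.1998 0.055 ]] ell [[0.4514 0.2002 0.055 ]]
t 4.55 pos [0.4482 0.205  0.1391] f [0.3 0.8 0. ] w 0.991 delta [0.0011 0.0022 0.1271] rot [-0.18  0.05 -0.08]
```

View pics/w4.png

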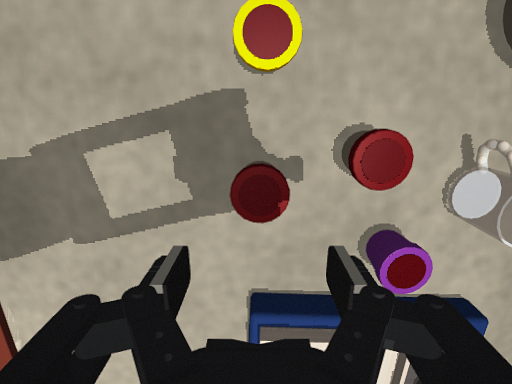

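>>> move_arm([
  {"x":0.0015,"y":0.0015,"z":0.05,"rx":0.0,"ry":0.0,"rz":0.0},
  {"x":0.0015,"y":0.0015,"z":0.09,"rx":0.0,"ry":0.0,"rz":0.0},
  {"x":0.0015,"y":0.0015,"z":0.115,"rx":0.0,"ry":0.0,"rz":0.0},
  {"x":0.0015,"y":0.0015,"z":0.127,"rx":0.0,"ry":0.0,"rz":0.0},
  {"x":0.0015,"y":0.0015,"z":0.127,"rx":0.0,"ry":0.0,"rz":0.0},
])

```text
time_s: 5.05
ee_pos: [0.4488, 0.2062, 0.0115]
tool_rot: [-2.221, -2.218, 0.007]
ft_force: [0.9, 0.1, 0.0]
width: 1.001
```

>>> move_arm([
  {"x":0.0,"y":0.0,"z":0.0,"rx":0.0,"ry":0.0,"rz":0.0},
  {"x":0.0,"y":0.0,"z":0.0,"rx":0.0,"ry":0.0,"rz":0.0},
  {"x":0.0,"y":0.0,"z":0.0,"rx":0.0,"ry":0.0,"rz":0.0},
], claw=0.6, force=40.0)

```text
time_s: 5.35
ee_pos: [0.4525, 0.2074, 0.0161]
tool_rot: [2.222, 2.219, 0.004]
ft_force: [-1.5, -0.6, 4.1]
width: 0.632
```

```bash
python3 - <<'E'
from h import *
im,c=shot('wrist','w5.png')
dl(.45,.206,.012,0)
E
```

```text
t 5.4 pos [0.4525 0.2074 0.0161] f [-1.6  0.   6.1] w 0.635 delta [-0.0014 -0.0025  0.0041] rot [ 0.18 -0.06 -0.08]
```

View pics/w5.png

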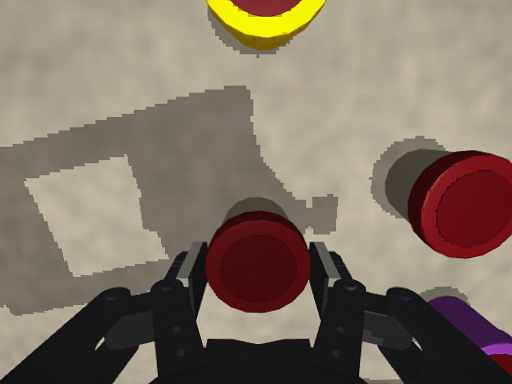

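>>> move_arm([
  {"x":0.0,"y":0.0,"z":0.0,"rx":0.0,"ry":0.0,"rz":0.0},
  {"x":0.0,"y":0.0,"z":0.0,"rx":0.0,"ry":0.0,"rz":0.0},
  {"x":0.0,"y":0.0,"z":-0.02,"rx":0.0,"ry":0.0,"rz":0.0},
  {"x":0.0,"y":0.0,"z":-0.05,"rx":0.0,"ry":0.0,"rz":0.0},
  {"x":0.0,"y":0.0,"z":-0.09,"rx":0.0,"ry":0.0,"rz":0.0},
  {"x":0.0,"y":0.0,"z":-0.12,"rx":0.0,"ry":0.0,"rz":0.0},
  {"x":0.0,"y":0.0,"z":-0.12,"rx":0.0,"ry":0.0,"rz":0.0},
], claw=1.0, force=50.0)

```text
time_s: 6.1
ee_pos: [0.455, 0.2081, 0.1403]
tool_rot: [2.219, 2.216, 0.016]
ft_force: [0.6, -0.3, -1.0]
width: 0.628
```

```bash
python3 - <<'E'
from h import *
im,c=shot('wrist','w6.png')
im2,c2=shot('side','s6.png'); cv2.imwrite('pics/s6c.png',cv2.resize(im2[180:384,190:390],None,fx=2.9,fy=2.9))
dl(.4875,-.0727,.14,0)
E
```

```text
t 6.2 pos [0.4517 0.2071 0.1352] f [ 0.2  0.5 -2. ] w 0.631 delta [-0.2797  0.0362 -0.005 ] rot [ 0.17 -0.05 -0.08]
```

View pics/s6c.png

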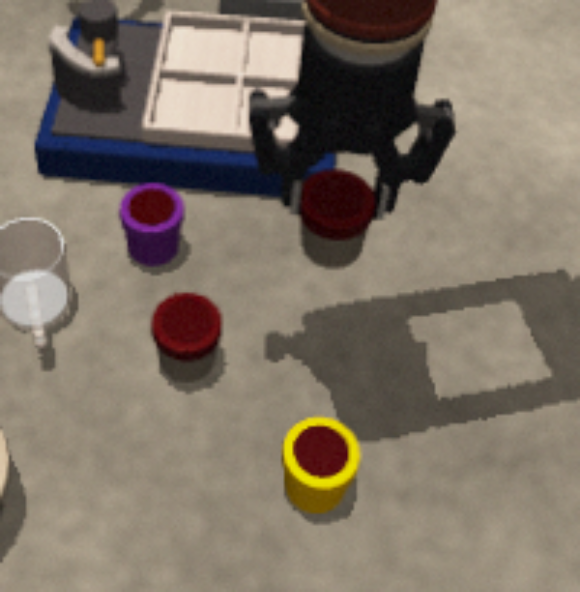

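>>> move_arm([
  {"x":-0.04,"y":0.005,"z":-0.01,"rx":0.0,"ry":0.0,"rz":0.0},
  {"x":-0.08,"y":0.01,"z":-0.01,"rx":0.0,"ry":0.0,"rz":0.0},
  {"x":-0.12,"y":0.016,"z":-0.01,"rx":0.0,"ry":0.0,"rz":0.0},
  {"x":-0.16,"y":0.021,"z":-0.01,"rx":0.0,"ry":0.0,"rz":0.0},
  {"x":-0.2,"y":0.026,"z":-0.01,"rx":0.0,"ry":0.0,"rz":0.0},
  {"x":-0.24,"y":0.031,"z":-0.01,"rx":0.0,"ry":0.0,"rz":0.0},
  {"x":-0.27,"y":0.035,"z":-0.01,"rx":0.0,"ry":0.0,"rz":0.0},
  {"x":-0.28,"y":0.036,"z":-0.01,"rx":0.0,"ry":0.0,"rz":0.0},
  {"x":-0.28,"y":0.036,"z":-0.01,"rx":0.0,"ry":0.0,"rz":0.0},
])

```text
time_s: 7.1
ee_pos: [0.4855, -0.0739, 0.1424]
tool_rot: [-2.224, -2.215, 0.002]
ft_force: [0.1, 0.9, -1.4]
width: 0.628
```

```bash
python3 - <<'E'
from h import *
im,c=shot('wrist','w7.png')
dl(.4875,-.0727,.073,0)
E
```

```text
t 7.15 pos [ 0.4856 -0.0728  0.1426] f [ 0.3  0.3 -0.6] w 0.628 delta [-0.      0.0021  0.0696] rot [-0.13 -0.08 -0.16]
```

View pics/w7.png

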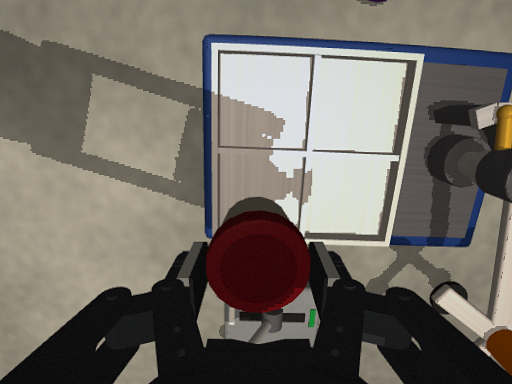

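```bash
python3 - <<'E'
from h import *
c=np.load('pics/w7.png.npy',allow_pickle=True).item()['c']
for p in [(218,51),(423,55),(391,245),(305,152),(316,55),(218,148),(400,157)]: print(p,onz(c,[p],.070)[0].round(4))
im=cv2.imread('pics/w7.png'); cv2.imwrite('pics/w7c.png',cv2.resize(im[25:260,190:440],None,fx=2.5,fy=2.5))
E
```

```text
(218, 51) [0.4551 0.0452 0.07  ]
(423, 55) [0.6144 0.0432 0.07  ]
(391, 245) [ 0.6099 -0.1197  0.07  ]
(305, 152) [ 0.5251 -0.0328  0.07  ]
(316, 55) [0.5305 0.0422 0.07  ]
(218, 148) [ 0.4521 -0.0292  0.07  ]
(400, 157) [ 0.6065 -0.0369  0.07  ]
```

View pics/w7c.png

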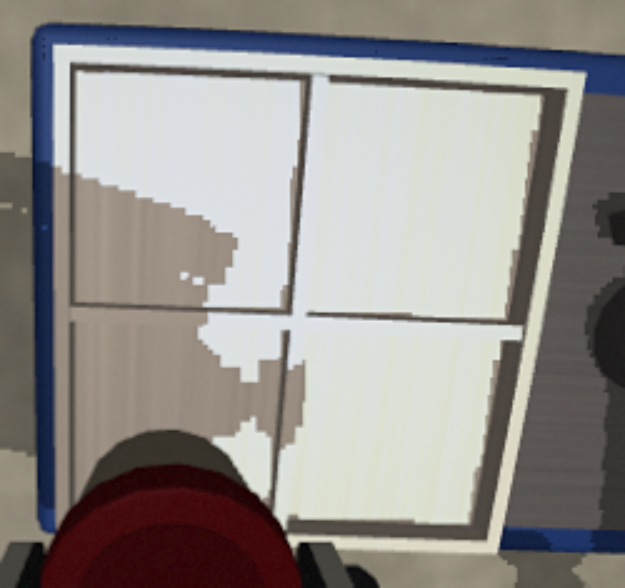

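```bash
python3 - <<'E'
from h import *
c=np.load('pics/w7.png.npy',allow_pickle=True).item()['c']
P={}
for n,p in dict(cross=(310.8,153),nl=(210.8,43),fl=(424,54.2),fr=(389.2,246.2)).items(): P[n]=onz(c,[p],.070)[0]; print(n,P[n].round(4))
print((P['nl']+P['fr'])/2, np.linalg.norm(P['nl']-P['fl']),np.linalg.norm(P['fr']-P['fl']))
E
```

```text
cross [ 0.53   -0.0336  0.07  ]
nl [0.4498 0.0509 0.07  ]
fl [0.6152 0.0438 0.07  ]
fr [ 0.6084 -0.121   0.07  ]
[ 0.52911781 -0.03500361  0.07      ] 0.1654691067742691 0.1648863265184948
```

>>> move_arm([
  {"x":0.0,"y":0.002,"z":0.025,"rx":0.0,"ry":0.0,"rz":0.0},
  {"x":0.0,"y":0.002,"z":0.045,"rx":0.0,"ry":0.0,"rz":0.0},
  {"x":0.0,"y":0.002,"z":0.058,"rx":0.0,"ry":0.0,"rz":0.0},
  {"x":0.0,"y":0.002,"z":0.066,"rx":0.0,"ry":0.0,"rz":0.0},
  {"x":0.0,"y":0.002,"z":0.068,"rx":0.0,"ry":0.0,"rz":0.0},
  {"x":0.0,"y":0.002,"z":0.068,"rx":0.0,"ry":0.0,"rz":0.0},
])

```text
time_s: 7.75
ee_pos: [0.4887, -0.0728, 0.0761]
tool_rot: [2.222, 2.22, 0.0]
ft_force: [0.4, 0.1, -0.8]
width: 0.63
```

```bash
python3 - <<'E'
from h import *
dl(.4875,-.0727,.071,0)
im,c=shot('wrist','w8.png')
E
```

```text
t 7.75 pos [ 0.4887 -0.0728  0.0761] f [ 0.4  0.1 -0.8] w 0.63 delta [ 0.0001 -0.0012  0.0051] rot [ 0.01 -0.   -0.05]
```

View pics/w8.png

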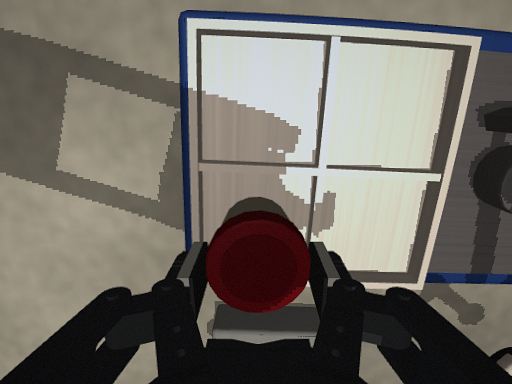

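>>> move_arm([
  {"x":0.0,"y":0.0,"z":0.003,"rx":0.0,"ry":0.0,"rz":0.0},
  {"x":0.0,"y":0.0,"z":0.005,"rx":0.0,"ry":0.0,"rz":0.0},
  {"x":0.0,"y":0.0,"z":0.005,"rx":0.0,"ry":0.0,"rz":0.0},
])

```text
time_s: 8.1
ee_pos: [0.489, -0.0734, 0.0714]
tool_rot: [2.223, 2.219, 0.001]
ft_force: [0.1, 0.3, -0.2]
width: 0.626
```

>>> move_arm([
  {"x":0.0,"y":0.0,"z":0.002,"rx":0.0,"ry":0.0,"rz":0.0},
  {"x":0.0,"y":0.0,"z":0.003,"rx":0.0,"ry":0.0,"rz":0.0},
  {"x":0.0,"y":0.0,"z":0.003,"rx":0.0,"ry":0.0,"rz":0.0},
])

```text
time_s: 8.4
ee_pos: [0.4892, -0.0737, 0.0711]
tool_rot: [2.222, 2.219, -0.0]
ft_force: [-9.7, 2.7, 21.9]
width: 0.625
```

>>> move_arm([
  {"x":0.0,"y":0.0,"z":-0.002,"rx":0.0,"ry":0.0,"rz":0.0},
  {"x":0.0,"y":0.0,"z":-0.002,"rx":0.0,"ry":0.0,"rz":0.0},
  {"x":0.0,"y":0.0,"z":-0.002,"rx":0.0,"ry":0.0,"rz":0.0},
  {"x":0.0,"y":0.0,"z":-0.03,"rx":0.0,"ry":0.0,"rz":0.0},
  {"x":0.0,"y":0.0,"z":-0.07,"rx":0.0,"ry":0.0,"rz":0.0},
  {"x":0.0,"y":0.0,"z":-0.07,"rx":0.0,"ry":0.0,"rz":0.0},
], claw=-0.8)

```text
time_s: 9.0
ee_pos: [0.4922, -0.0743, 0.1431]
tool_rot: [2.217, 2.214, 0.007]
ft_force: [0.5, -0.7, 0.3]
width: 0.904
```

```bash
python3 - <<'E'
from h import *
im,c=shot('wrist','w9.png'); reds(im,c,.11)
im2,c2=shot('top','t9.png'); reds(im2,c2,amin=100)
dl(.56,.237,.15,0)
E
```

```text
[251.4 215. ] [ 216  182   72   67 3808] [[ 0.4875 -0.0748  0.11  ]] ell [[ 0.4875 -0.0748  0.11  ]]
[403.  148.5] [390 134  31  27 504] [[ 0.6874 -0.4131  0.055 ]] ell [[ 0.6886 -0.4164  0.055 ]]
[  8.5 206.5] [  0 185  21  45 751] [[0.5246 0.6768 0.055 ]] ell [[0.5228 0.6992 0.055 ]]
[271.5 304.7] [ 207  185  130  199 6620] [[ 0.2676 -0.0522  0.055 ]] ell [[ 0.2972 -0.0535  0.055 ]]
[165.  194.2] [156 186  20  18 255] [[0.5602 0.2357 0.055 ]] ell [[0.5603 0.2356 0.055 ]]
[ 29.1 207.5] [ 20 188  15  40 126] [[0.5222 0.616  0.055 ]] ell [[0.5195 0.6662 0.055 ]]
[126.  232.5] [121 227  11  12 108] [[0.4565 0.3401 0.055 ]] ell [[0.4565 0.3401 0.055 ]]
t 9.1 pos [ 0.4893 -0.0734  0.1387] f [-0.2 -0.1 -0.5] w 0.898 delta [ 0.3105  0.0703 -0.0113] rot [ 0.12  0.04 -0.08]
```

View pics/w9.png

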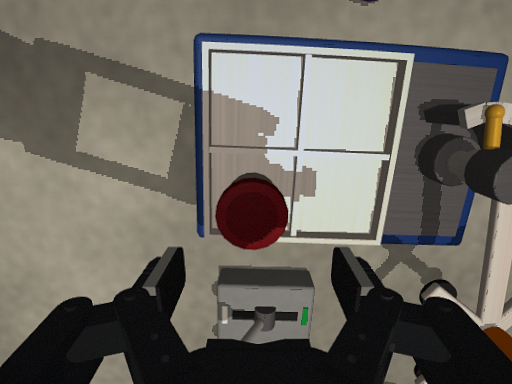

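View pics/t9.png

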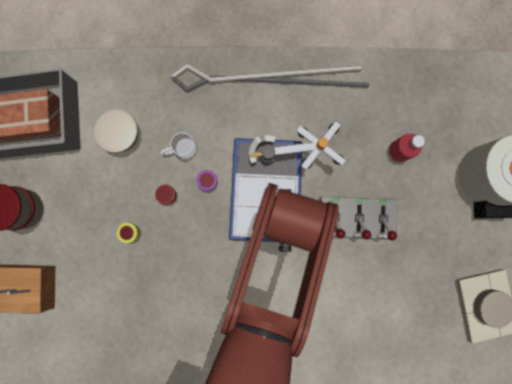

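>>> move_arm([
  {"x":0.045,"y":0.01,"z":-0.012,"rx":0.0,"ry":0.0,"rz":0.0},
  {"x":0.09,"y":0.02,"z":-0.012,"rx":0.0,"ry":0.0,"rz":0.0},
  {"x":0.135,"y":0.03,"z":-0.012,"rx":0.0,"ry":0.0,"rz":0.0},
  {"x":0.18,"y":0.04,"z":-0.012,"rx":0.0,"ry":0.0,"rz":0.0},
  {"x":0.225,"y":0.05,"z":-0.012,"rx":0.0,"ry":0.0,"rz":0.0},
  {"x":0.27,"y":0.06,"z":-0.012,"rx":0.0,"ry":0.0,"rz":0.0},
  {"x":0.3,"y":0.068,"z":-0.012,"rx":0.0,"ry":0.0,"rz":0.0},
  {"x":0.31,"y":0.07,"z":-0.012,"rx":0.0,"ry":0.0,"rz":0.0},
  {"x":0.31,"y":0.07,"z":-0.012,"rx":0.0,"ry":0.0,"rz":0.0},
], claw=-1.0)

```text
time_s: 10.0
ee_pos: [0.5579, 0.2375, 0.1479]
tool_rot: [-2.22, -2.221, 0.004]
ft_force: [-0.6, -0.7, 0.1]
width: 0.996
```

```bash
python3 - <<'E'
from h import *
im,c=shot('wrist','w10.png'); reds(im,c)
dl(.56,.237,.012,0)
E
```

```text
[138.8  76.9] [ 117   53   45   49 1710] [[0.4554 0.3402 0.055 ]] ell [[0.4553 0.3402 0.055 ]]
[260.5 191. ] [ 232  163   58   56 2506] [[0.56   0.2386 0.055 ]] ell [[0.56   0.2386 0.055 ]]
[296.5 294. ] [279 279  36  31 876] [[0.599  0.1237 0.055 ]] ell [[0.599  0.1236 0.055 ]]
t 10.05 pos [0.5579 0.2363 0.1482] f [-0.6  0.  -0.6] w 1.003 delta [0.0009 0.0025 0.1362] rot [-0.16  0.08 -0.03]
```

View pics/w10.png

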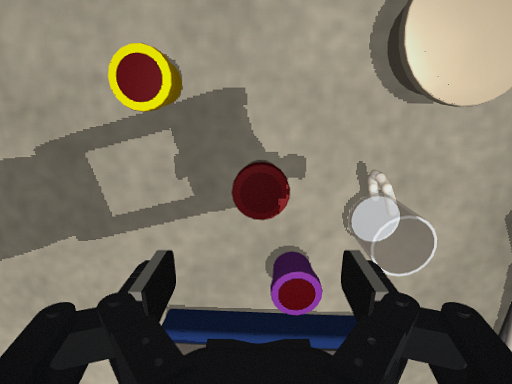

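>>> move_arm([
  {"x":0.001,"y":0.002,"z":0.05,"rx":0.0,"ry":0.0,"rz":0.0},
  {"x":0.001,"y":0.002,"z":0.095,"rx":0.0,"ry":0.0,"rz":0.0},
  {"x":0.001,"y":0.002,"z":0.122,"rx":0.0,"ry":0.0,"rz":0.0},
  {"x":0.001,"y":0.002,"z":0.135,"rx":0.0,"ry":0.0,"rz":0.0},
  {"x":0.001,"y":0.002,"z":0.135,"rx":0.0,"ry":0.0,"rz":0.0},
  {"x":0.001,"y":0.002,"z":0.135,"rx":0.0,"ry":0.0,"rz":0.0},
])

```text
time_s: 10.65
ee_pos: [0.5621, 0.2372, 0.0163]
tool_rot: [2.223, 2.218, 0.002]
ft_force: [-0.4, 0.1, 0.8]
width: 1.001
```

>>> move_arm([
  {"x":0.0,"y":0.0,"z":0.0,"rx":0.0,"ry":0.0,"rz":0.0},
  {"x":0.0,"y":0.0,"z":0.0,"rx":0.0,"ry":0.0,"rz":0.0},
  {"x":0.0,"y":0.0,"z":0.0,"rx":0.0,"ry":0.0,"rz":0.0},
  {"x":0.0,"y":0.0,"z":0.0,"rx":0.0,"ry":0.0,"rz":0.0},
], claw=0.6, force=40.0)

```text
time_s: 11.05
ee_pos: [0.5623, 0.2382, 0.0173]
tool_rot: [2.222, 2.219, 0.004]
ft_force: [-1.9, -0.8, 6.3]
width: 0.628
```

>>> move_arm([
  {"x":0.0,"y":0.0,"z":0.0,"rx":0.0,"ry":0.0,"rz":0.0},
  {"x":0.0,"y":0.0,"z":0.0,"rx":0.0,"ry":0.0,"rz":0.0},
  {"x":0.0,"y":0.0,"z":-0.02,"rx":0.0,"ry":0.0,"rz":0.0},
  {"x":0.0,"y":0.0,"z":-0.05,"rx":0.0,"ry":0.0,"rz":0.0},
  {"x":0.0,"y":0.0,"z":-0.09,"rx":0.0,"ry":0.0,"rz":0.0},
  {"x":0.0,"y":0.0,"z":-0.13,"rx":0.0,"ry":0.0,"rz":0.0},
  {"x":-0.03,"y":-0.01,"z":-0.13,"rx":0.0,"ry":0.0,"rz":0.0},
  {"x":-0.07,"y":-0.022,"z":-0.13,"rx":0.0,"ry":0.0,"rz":0.0},
  {"x":-0.11,"y":-0.035,"z":-0.13,"rx":0.0,"ry":0.0,"rz":0.0},
  {"x":-0.15,"y":-0.047,"z":-0.13,"rx":0.0,"ry":0.0,"rz":0.0},
  {"x":-0.19,"y":-0.06,"z":-0.13,"rx":0.0,"ry":0.0,"rz":0.0},
  {"x":-0.22,"y":-0.068,"z":-0.13,"rx":0.0,"ry":0.0,"rz":0.0},
  {"x":-0.23,"y":-0.07,"z":-0.13,"rx":0.0,"ry":0.0,"rz":0.0},
  {"x":-0.23,"y":-0.07,"z":-0.13,"rx":0.0,"ry":0.0,"rz":0.0},
], claw=1.0, force=50.0)

```text
time_s: 12.45
ee_pos: [0.4908, 0.0069, 0.1455]
tool_rot: [2.225, 2.217, 0.001]
ft_force: [-0.4, -0.5, -1.6]
width: 0.625
```

```bash
python3 - <<'E'
from h import *
im,c=shot('wrist','w11.png')
dl(.4913,.0073,.074,0)
E
```

```text
t 12.5 pos [0.4911 0.0079 0.1454] f [-0.4 -0.1 -1. ] w 0.624 delta [-0.0006  0.0002  0.0714] rot [ 0.07 -0.03 -0.16]
```

View pics/w11.png

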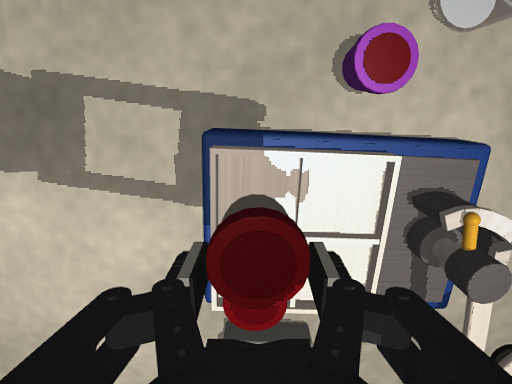

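Held pot lid at (258,258), other pot just behind it (255,305) in pocket 2. Lowering.

>>> move_arm([
  {"x":0.0,"y":0.0,"z":0.025,"rx":0.0,"ry":0.0,"rz":0.0},
  {"x":0.0,"y":0.0,"z":0.045,"rx":0.0,"ry":0.0,"rz":0.0},
  {"x":0.0,"y":0.0,"z":0.06,"rx":0.0,"ry":0.0,"rz":0.0},
  {"x":0.0,"y":0.0,"z":0.068,"rx":0.0,"ry":0.0,"rz":0.0},
  {"x":0.0,"y":0.0,"z":0.07,"rx":0.0,"ry":0.0,"rz":0.0},
  {"x":0.0,"y":0.0,"z":0.07,"rx":0.0,"ry":0.0,"rz":0.0},
])

```text
time_s: 13.1
ee_pos: [0.491, 0.0085, 0.0751]
tool_rot: [2.222, 2.221, 0.0]
ft_force: [-0.1, 0.5, -1.4]
width: 0.627
```

>>> move_arm([
  {"x":0.0,"y":0.0,"z":0.002,"rx":0.0,"ry":0.0,"rz":0.0},
  {"x":0.0,"y":0.0,"z":0.003,"rx":0.0,"ry":0.0,"rz":0.0},
  {"x":0.0,"y":0.0,"z":0.003,"rx":0.0,"ry":0.0,"rz":0.0},
])

```text
time_s: 13.4
ee_pos: [0.4913, 0.0077, 0.0726]
tool_rot: [2.222, 2.219, 0.001]
ft_force: [1.3, 0.1, -0.2]
width: 0.627
```

>>> move_arm([
  {"x":0.0,"y":0.0,"z":0.002,"rx":0.0,"ry":0.0,"rz":0.0},
  {"x":0.0,"y":0.0,"z":0.003,"rx":0.0,"ry":0.0,"rz":0.0},
  {"x":0.0,"y":0.0,"z":0.003,"rx":0.0,"ry":0.0,"rz":0.0},
])

```text
time_s: 13.7
ee_pos: [0.4915, 0.0076, 0.0722]
tool_rot: [2.222, 2.219, 0.001]
ft_force: [-9.9, 0.4, 23.1]
width: 0.626
```

>>> move_arm([
  {"x":0.0,"y":0.0,"z":-0.002,"rx":0.0,"ry":0.0,"rz":0.0},
  {"x":0.0,"y":0.0,"z":-0.002,"rx":0.0,"ry":0.0,"rz":0.0},
  {"x":0.0,"y":0.0,"z":-0.002,"rx":0.0,"ry":0.0,"rz":0.0},
  {"x":0.0,"y":0.0,"z":-0.03,"rx":0.0,"ry":0.0,"rz":0.0},
  {"x":0.0,"y":0.0,"z":-0.07,"rx":0.0,"ry":0.0,"rz":0.0},
  {"x":0.0,"y":0.0,"z":-0.11,"rx":0.0,"ry":0.0,"rz":0.0},
  {"x":0.0,"y":0.0,"z":-0.15,"rx":0.0,"ry":0.0,"rz":0.0},
  {"x":0.0,"y":0.0,"z":-0.15,"rx":0.0,"ry":0.0,"rz":0.0},
], claw=-0.8)

```text
time_s: 14.5
ee_pos: [0.4943, 0.0073, 0.2254]
tool_rot: [2.217, 2.214, 0.01]
ft_force: [-0.9, 0.3, 0.5]
width: 0.897
```

```bash
python3 - <<'E'
from h import *
im,c=shot('wrist','w12.png'); reds(im,c,.11)
im,c=shot('side','s12.png');
cv2.imwrite('pics/s12c.png',cv2.resize(im[120:384,140:380],None,fx=2.2,fy=2.2,interpolation=cv2.INTER_CUBIC))
dl(.679,-.172,.22,7)
E
```

```text
[351.   70.1] [ 334   52   35   38 1042] [[0.5818 0.1177 0.11  ]] ell [[0.5818 0.1178 0.11  ]]
[252.3 185.3] [ 226  159   53   52 2134] [[0.4899 0.008  0.11  ]] ell [[0.4899 0.008  0.11  ]]
[250.9 257.1] [ 227  236   49   44 1706] [[ 0.4876 -0.0745  0.11  ]] ell [[ 0.4877 -0.0743  0.11  ]]
t 14.6 pos [0.4913 0.0077 0.2197] f [-0.4  0.3 -0.9] w 0.898 delta [-0.1794  0.188   0.0002] rot [ 0.12  0.03 -7.08]
```

View pics/w12.png

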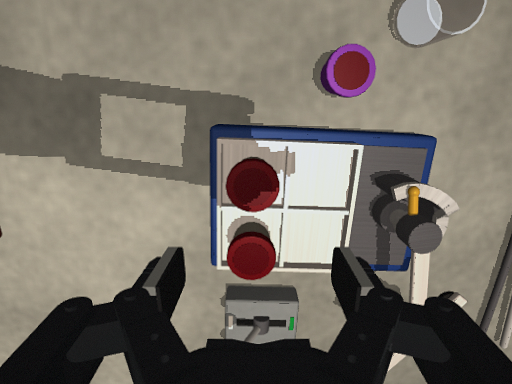

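View pics/s12c.png

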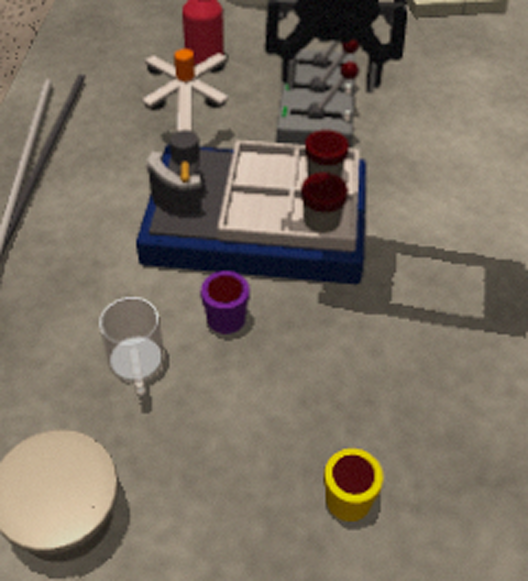

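>>> move_arm([
  {"x":-0.03,"y":0.03,"z":0.0,"rx":0.0,"ry":0.0,"rz":-2.0},
  {"x":-0.06,"y":0.06,"z":0.0,"rx":0.0,"ry":0.0,"rz":-4.0},
  {"x":-0.09,"y":0.09,"z":0.0,"rx":0.0,"ry":0.0,"rz":-7.0},
  {"x":-0.12,"y":0.125,"z":0.0,"rx":0.0,"ry":0.0,"rz":-7.0},
  {"x":-0.15,"y":0.155,"z":0.0,"rx":0.0,"ry":0.0,"rz":-7.0},
  {"x":-0.175,"y":0.18,"z":0.0,"rx":0.0,"ry":0.0,"rz":-7.0},
  {"x":-0.179,"y":0.188,"z":0.0,"rx":0.0,"ry":0.0,"rz":-7.0},
  {"x":-0.179,"y":0.188,"z":0.0,"rx":0.0,"ry":0.0,"rz":-7.0},
], claw=-1.0)

```text
time_s: 15.4
ee_pos: [0.6777, -0.1717, 0.2156]
tool_rot: [-2.082, -2.347, 0.002]
ft_force: [-1.7, 0.3, -0.3]
width: 1.002
```

```bash
python3 - <<'E'
from h import *
im,c=shot('wrist','w13.png')
H,S,V=cv2.split(cv2.cvtColor(im,cv2.COLOR_BGR2HSV))
m=((H>5)&(H<22)&(S>150)&(V>90)).astype(np.uint8)
n,l,st,ce=cv2.connectedComponentsWithStats(m)
for i in range(1,n):
    if st[i,4]>100: print(ce[i],st[i],onz(c,[ce[i]],.172))
dl(.679,-.172,.15,7)
E
```

```text
[259.99159664   4.91596639] [255   0  11  11 119] [[ 0.66190953 -0.03070519  0.172     ]]
[261.65326633 207.06633166] [247 187  31  40 995] [[ 0.68012523 -0.16904413  0.172     ]]
t 15.45 pos [ 0.6773 -0.1708  0.2163] f [-0.5 -0.7 -0.7] w 0.998 delta [-0.0016  0.0018  0.0663] rot [-0.21 -0.13 -0.09]
```

View pics/w13.png

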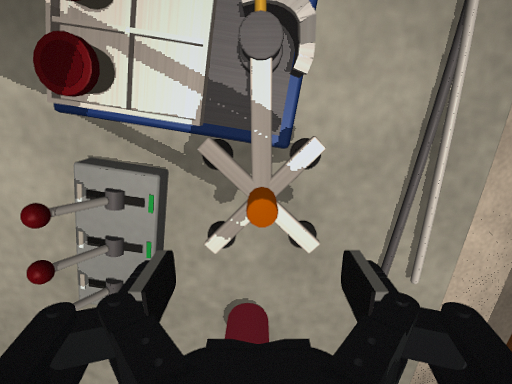

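>>> move_arm([
  {"x":-0.002,"y":0.002,"z":0.03,"rx":0.0,"ry":0.0,"rz":0.0},
  {"x":-0.002,"y":0.002,"z":0.055,"rx":0.0,"ry":0.0,"rz":0.0},
  {"x":-0.002,"y":0.002,"z":0.067,"rx":0.0,"ry":0.0,"rz":0.0},
  {"x":-0.002,"y":0.002,"z":0.067,"rx":0.0,"ry":0.0,"rz":0.0},
])

```text
time_s: 15.85
ee_pos: [0.6784, -0.1714, 0.1492]
tool_rot: [-2.079, -2.349, 0.003]
ft_force: [0.2, -0.1, 0.1]
width: 1.002
```

>>> move_arm([
  {"x":0.0,"y":0.0,"z":0.0,"rx":0.0,"ry":0.0,"rz":0.0},
  {"x":0.0,"y":0.0,"z":0.0,"rx":0.0,"ry":0.0,"rz":0.0},
  {"x":0.0,"y":0.0,"z":0.0,"rx":0.0,"ry":0.0,"rz":0.0},
  {"x":0.0,"y":0.0,"z":0.0,"rx":0.0,"ry":0.0,"rz":0.0},
], claw=0.25, force=20.0)

```text
time_s: 16.25
ee_pos: [0.6812, -0.1734, 0.1532]
tool_rot: [2.082, 2.35, 0.001]
ft_force: [-0.2, -0.6, -0.3]
width: 0.377
```

```bash
python3 - <<'E'
from h import *
im,c=shot('wrist','w14.png')
dl(.679,-.172,.15,7)
E
```

```text
t 16.3 pos [ 0.681  -0.1734  0.1528] f [ 1.   0.  -0.4] w 0.374 delta [ 0.0016 -0.0018  0.0028] rot [ 0.07  0.03 -0.08]
```

View pics/w14.png

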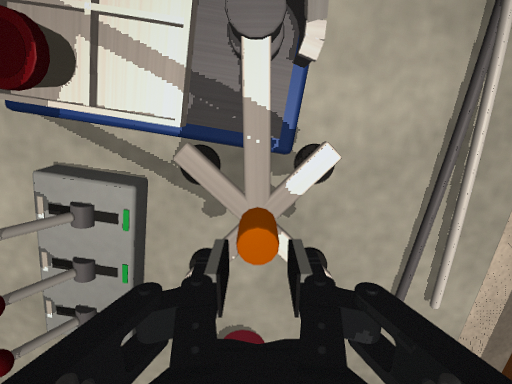

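```bash
python3 - <<'E'
from h import *
s=env.observe(); c=viewer.calibration('wrist'); p=s['ee_pos']
for dz in (0,.019,.03): print(dz,proj(c,[p+[0,0,dz]]).round(1))
print('knob top',onz(c,[(258,243)],.172))
for w in (-.02,.02): 
    t=R.from_rotvec(s['tool_rot']).apply([0,w,0]); print(proj(c,[p+t,p+t+[0,0,.019]]).round(1))
t=R.from_rotvec(s['tool_rot']).apply([.011,0.016,0]); print(proj(c,[p+t,p+t-[0,0,.0],p+t+[0,0,.019]]).round(1))
E
```

```text
0 [[258.  232.7]]
0.019 [[258.  246.2]]
0.03 [[258.  255.5]]
knob top [[ 0.68076369 -0.1712197   0.172     ]]
[[226.8 232.7]
 [223.5 246.2]]
[[289.1 232.7]
 [292.5 246.2]]
[[283.3 216.7]
 [283.3 216.7]
 [286.2 228.8]]
```

```bash
python3 - <<'E'
from h import *
im=cv2.imread('pics/w14.png'); cv2.imwrite('pics/w14c.png',cv2.resize(im[190:340,160:360],None,fx=3.8,fy=3.8))
s=env.observe()
im,c=shot('side','s14.png');cv2.imwrite('pics/s14c.png',cv2.resize(im[60:220,150:330],None,fx=3.6,fy=3.6,interpolation=cv2.INTER_CUBIC))
E
```

```text
(no output)
```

View pics/w14c.png

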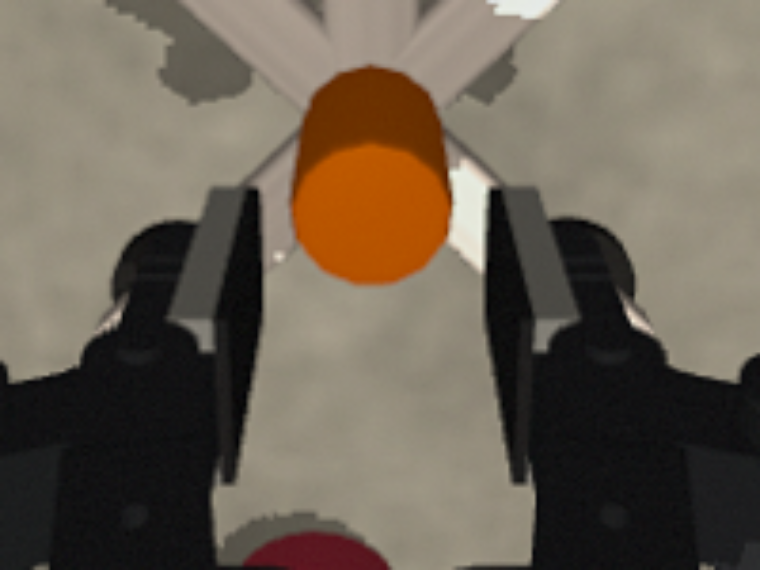

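View pics/s14c.png

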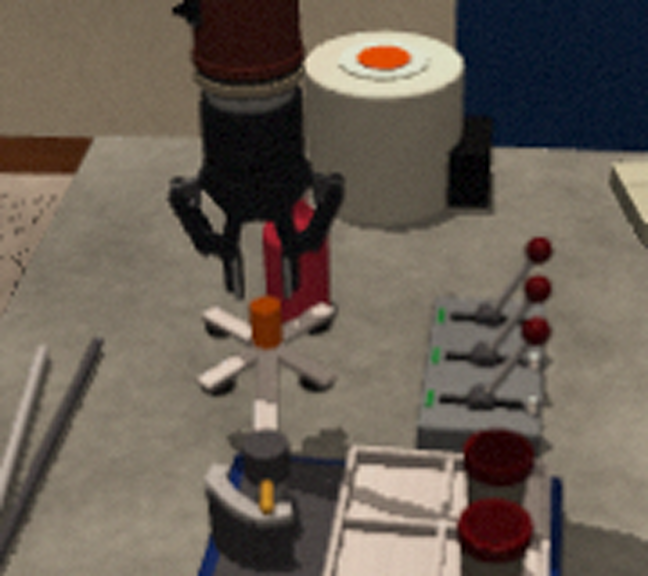

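>>> move_arm([
  {"x":0.0,"y":0.0,"z":0.005,"rx":0.0,"ry":0.0,"rz":0.0},
  {"x":0.0,"y":0.0,"z":0.01,"rx":0.0,"ry":0.0,"rz":0.0},
  {"x":0.0,"y":0.0,"z":0.013,"rx":0.0,"ry":0.0,"rz":0.0},
  {"x":0.0,"y":0.0,"z":0.013,"rx":0.0,"ry":0.0,"rz":0.0},
])

```text
time_s: 16.75
ee_pos: [0.6799, -0.173, 0.1376]
tool_rot: [-2.082, -2.35, 0.001]
ft_force: [-0.6, 0.5, -1.0]
width: 0.373
```

>>> move_arm([
  {"x":0.0,"y":0.0,"z":0.004,"rx":0.0,"ry":0.0,"rz":0.0},
  {"x":0.0,"y":0.0,"z":0.008,"rx":0.0,"ry":0.0,"rz":0.0},
  {"x":0.0,"y":0.0,"z":0.01,"rx":0.0,"ry":0.0,"rz":0.0},
  {"x":0.0,"y":0.0,"z":0.01,"rx":0.0,"ry":0.0,"rz":0.0},
])

```text
time_s: 17.15
ee_pos: [0.6803, -0.1731, 0.1282]
tool_rot: [-2.083, -2.351, 0.001]
ft_force: [-0.3, -0.5, 0.1]
width: 0.376
```

```bash
python3 - <<'E'
from h import *
im,c=shot('side','s15.png');cv2.imwrite('pics/s15c.png',cv2.resize(im[60:220,150:330],None,fx=3.6,fy=3.6,interpolation=cv2.INTER_CUBIC))
dl(.680,-.172,.128,7)
E
```

```text
t 17.2 pos [ 0.6805 -0.1731  0.1286] f [ 0.2 -0.7 -0.6] w 0.376 delta [ 0.0012 -0.0003  0.0006] rot [-0.02 -0.02 -0.08]
```

View pics/s15c.png

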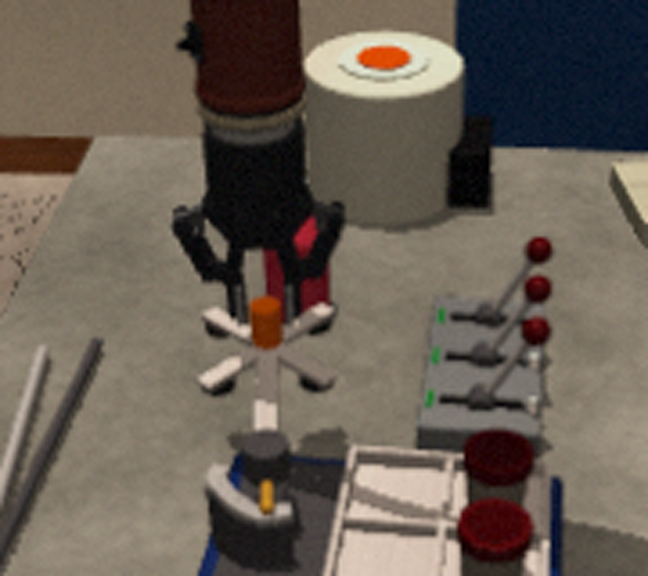

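```bash
cat > arc.py <<'E'
from h import *
P=np.array([.6642,-.0395]); r=.1346
def rows(th_list,zoff=.123):
    s=env.observe(); R0=R.from_rotvec(s['tool_rot'])
    for th in th_list:
        q=.06+np.deg2rad(-83-th)
        kz=np.interp(q,[.25,1.0,1.2,1.65],[0,.014,.014,-.008])
        h=np.deg2rad(th+90); ty=np.array([np.cos(h),np.sin(h),0]);tz=np.array([0,0,-1.]);tx=np.cross(ty,tz)
        R1=R.from_matrix(np.c_[tx,ty,tz]); p=np.r_[P+r*np.array([np.cos(np.deg2rad(th)),np.sin(np.deg2rad(th))]),zoff+kz]
        d=R0.inv().apply(p-s['ee_pos']); print(round(th,1),round(q,2),d.round(4),(R0.inv()*R1).as_rotvec(degrees=True).round(1))
E
python3 -c "
from arc import *
rows(list(np.arange(-83,-118,-4.)))"
```

```text
-83.0 0.06 [0.     0.0001 0.0056] [-0.  -0.  -0.1]
-87.0 0.13 [ 0.0003 -0.0092  0.0056] [-0.  -0.   3.9]
-91.0 0.2 [ 0.0013 -0.0186  0.0056] [-0.  -0.   7.9]
-95.0 0.27 [ 0.0029 -0.0278  0.0052] [-0.  -0.  11.9]
-99.0 0.34 [ 0.0052 -0.037   0.0039] [-0.  -0.  15.9]
-103.0 0.41 [ 0.0081 -0.0459  0.0026] [-0.  -0.  19.9]
-107.0 0.48 [ 0.0116 -0.0546  0.0013] [-0.  -0.  23.9]
-111.0 0.55 [ 0.0157 -0.0631  0.    ] [-0.  -0.  27.9]
-115.0 0.62 [ 0.0204 -0.0712 -0.0013] [-0.  -0.  31.9]
```

>>> move_arm([
  {"x":0.0,"y":0.0,"z":0.005,"rx":0.0,"ry":0.0,"rz":0.0},
  {"x":0.0003,"y":-0.009,"z":0.0055,"rx":0.0,"ry":0.0,"rz":4.0},
  {"x":0.0013,"y":-0.0186,"z":0.0055,"rx":0.0,"ry":0.0,"rz":8.0},
  {"x":0.003,"y":-0.028,"z":0.005,"rx":0.0,"ry":0.0,"rz":12.0},
  {"x":0.005,"y":-0.037,"z":0.004,"rx":0.0,"ry":0.0,"rz":16.0},
  {"x":0.008,"y":-0.046,"z":0.0025,"rx":0.0,"ry":0.0,"rz":20.0},
  {"x":0.0116,"y":-0.0546,"z":0.001,"rx":0.0,"ry":0.0,"rz":24.0},
  {"x":0.0157,"y":-0.063,"z":0.0,"rx":0.0,"ry":0.0,"rz":28.0},
  {"x":0.0204,"y":-0.071,"z":-0.001,"rx":0.0,"ry":0.0,"rz":32.0},
])

```text
time_s: 18.1
ee_pos: [0.6089, -0.1621, 0.1305]
tool_rot: [2.65, 1.68, 0.004]
ft_force: [5.1, -1.1, -1.2]
width: 0.376
```

```bash
python3 - <<'E'
from arc import *
im,c=shot('side','s16.png');cv2.imwrite('pics/s16c.png',cv2.resize(im[60:240,150:330],None,fx=3.3,fy=3.3,interpolation=cv2.INTER_CUBIC))
print(env.observe()['ft_force'])
rows(list(np.arange(-115,-152,-4.)))
E
```

```text
[ 1.64310841 -0.24221331 -0.65708885]
-115.0 0.62 [-0.0001 -0.0002  0.0006] [ 0.1  0.  -0.4]
-119.0 0.69 [ 0.0001 -0.0096 -0.0007] [ 0.1 -0.   3.6]
-123.0 0.76 [ 0.001  -0.0189 -0.002 ] [ 0.1 -0.   7.6]
-127.0 0.83 [ 0.0026 -0.0282 -0.0033] [ 0.1 -0.  11.6]
-131.0 0.9 [ 0.0048 -0.0373 -0.0047] [ 0.1 -0.  15.6]
-135.0 0.97 [ 0.0076 -0.0463 -0.006 ] [ 0.1 -0.  19.6]
-139.0 1.04 [ 0.0111 -0.055  -0.0066] [ 0.1 -0.  23.6]
-143.0 1.11 [ 0.0151 -0.0635 -0.0066] [ 0.1 -0.  27.6]
-147.0 1.18 [ 0.0198 -0.0717 -0.0066] [ 0.1 -0.  31.6]
-151.0 1.25 [ 0.025  -0.0795 -0.0044] [ 0.1 -0.  35.6]
```

View pics/s16c.png

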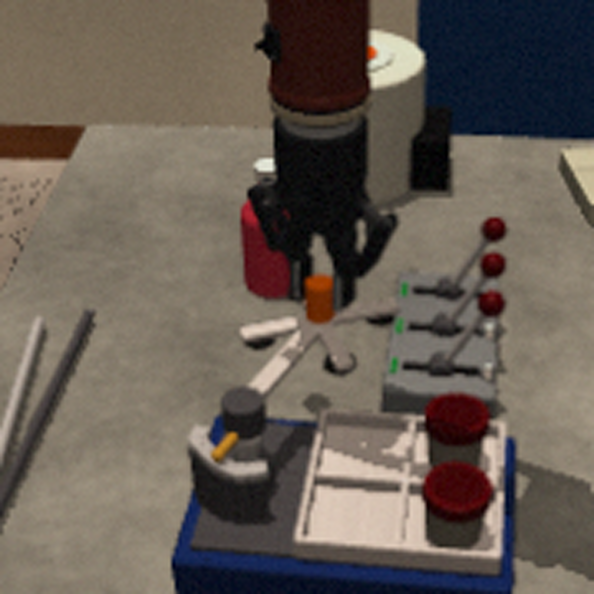

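>>> move_arm([
  {"x":0.0,"y":-0.0096,"z":-0.001,"rx":0.0,"ry":0.0,"rz":3.6},
  {"x":0.001,"y":-0.019,"z":-0.002,"rx":0.0,"ry":0.0,"rz":7.6},
  {"x":0.0026,"y":-0.028,"z":-0.0035,"rx":0.0,"ry":0.0,"rz":11.6},
  {"x":0.0048,"y":-0.0373,"z":-0.0047,"rx":0.0,"ry":0.0,"rz":15.6},
  {"x":0.0076,"y":-0.0463,"z":-0.006,"rx":0.0,"ry":0.0,"rz":19.6},
  {"x":0.011,"y":-0.055,"z":-0.0066,"rx":0.0,"ry":0.0,"rz":23.6},
  {"x":0.015,"y":-0.0635,"z":-0.0066,"rx":0.0,"ry":0.0,"rz":27.6},
])

```text
time_s: 18.85
ee_pos: [0.5576, -0.1216, 0.1373]
tool_rot: [2.975, 1.002, 0.004]
ft_force: [3.7, -1.1, -1.0]
width: 0.372
```

```bash
python3 - <<'E'
from arc import *
print(env.observe()['ft_force'])
rows(list(np.arange(-143,-190,-4.)))
E
```

```text
[ 3.74227721 -1.08913329 -0.95669468]
-143.0 1.11 [-0.0001 -0.0014  0.0003] [ 0.2 -0.1  0.2]
-147.0 1.18 [ 0.0003 -0.0108  0.0003] [ 0.2 -0.1  4.2]
-151.0 1.25 [ 0.0013 -0.0202  0.0026] [ 0.2 -0.1  8.2]
-155.0 1.32 [ 0.003  -0.0294  0.0059] [ 0.2 -0.1 12.2]
-159.0 1.39 [ 0.0053 -0.0385  0.0093] [ 0.2 -0.1 16.2]
-163.0 1.46 [ 0.0082 -0.0475  0.0127] [ 0.2 -0.1 20.2]
-167.0 1.53 [ 0.0118 -0.0562  0.0161] [ 0.2 -0.1 24.2]
-171.0 1.6 [ 0.0159 -0.0646  0.0195] [ 0.1 -0.1 28.2]
-175.0 1.67 [ 0.0206 -0.0727  0.0221] [ 0.1 -0.1 32.2]
-179.0 1.74 [ 0.0259 -0.0805  0.0221] [ 0.1 -0.1 36.2]
-183.0 1.81 [ 0.0317 -0.0879  0.0221] [ 0.1 -0.1 40.2]
-187.0 1.88 [ 0.038  -0.0949  0.0221] [ 0.1 -0.2 44.2]
```

>>> move_arm([
  {"x":0.0,"y":-0.009,"z":0.0,"rx":0.0,"ry":0.0,"rz":4.0},
  {"x":0.001,"y":-0.019,"z":0.0,"rx":0.0,"ry":0.0,"rz":8.0},
  {"x":0.003,"y":-0.028,"z":0.002,"rx":0.0,"ry":0.0,"rz":12.0},
  {"x":0.005,"y":-0.0375,"z":0.005,"rx":0.0,"ry":0.0,"rz":16.0},
  {"x":0.008,"y":-0.0465,"z":0.008,"rx":0.0,"ry":0.0,"rz":20.0},
  {"x":0.0118,"y":-0.055,"z":0.011,"rx":0.0,"ry":0.0,"rz":24.0},
  {"x":0.016,"y":-0.0636,"z":0.014,"rx":0.0,"ry":0.0,"rz":28.0},
  {"x":0.0206,"y":-0.072,"z":0.017,"rx":0.0,"ry":0.0,"rz":32.0},
  {"x":0.026,"y":-0.08,"z":0.019,"rx":0.0,"ry":0.0,"rz":36.0},
  {"x":0.0317,"y":-0.087,"z":0.02,"rx":0.0,"ry":0.0,"rz":40.0},
])

```text
time_s: 19.85
ee_pos: [0.5299, -0.0347, 0.1178]
tool_rot: [3.136, -0.076, 0.003]
ft_force: [-1.3, -8.4, 6.6]
width: 0.377
```

```bash
python3 - <<'E'
from arc import *
im,c=shot('side','s17.png');cv2.imwrite('pics/s17c.png',cv2.resize(im[60:260,150:350],None,fx=3,fy=3,interpolation=cv2.INTER_CUBIC))
im,c=shot('wrist','w17.png')
print(env.observe()['ft_force'])
rows(list(np.arange(-175,-190,-2.)))
E
```

```text
[ 0.73343684 -0.10531764  0.64949491]
-175.0 1.67 [0.0014 0.0187 0.0021] [ 0.  -0.1 -7.6]
-177.0 1.7 [0.0009 0.014  0.0021] [ 0.  -0.1 -5.6]
-179.0 1.74 [0.0005 0.0093 0.0021] [ 0.  -0.1 -3.6]
-181.0 1.77 [0.0003 0.0046 0.0021] [ 0.  -0.1 -1.6]
-183.0 1.81 [ 0.0002 -0.0001  0.0021] [ 0.  -0.1  0.4]
-185.0 1.84 [ 0.0003 -0.0048  0.0021] [ 0.  -0.1  2.4]
-187.0 1.88 [ 0.0006 -0.0095  0.0021] [ 0.  -0.1  4.4]
-189.0 1.91 [ 0.0011 -0.0141  0.0021] [ 0.  -0.1  6.4]
```

View pics/s17c.png

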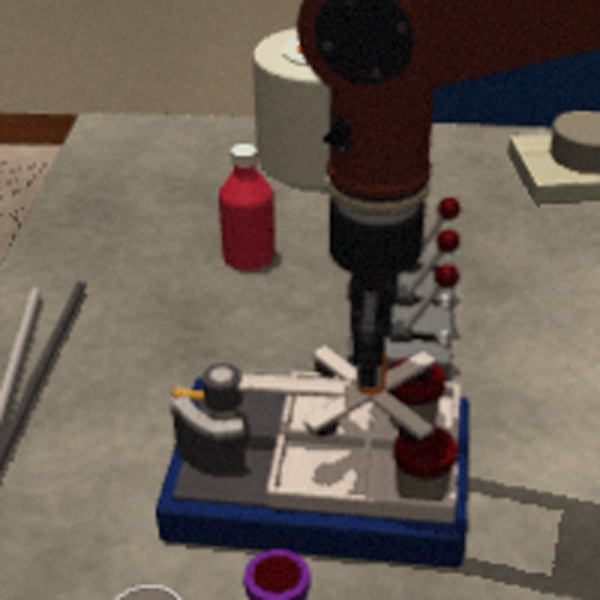

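View pics/w17.png

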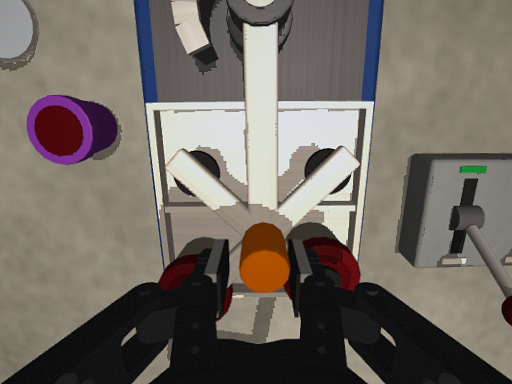

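>>> move_arm([
  {"x":0.0002,"y":-0.002,"z":0.0,"rx":0.0,"ry":0.0,"rz":1.0},
  {"x":0.0003,"y":-0.004,"z":0.0,"rx":0.0,"ry":0.0,"rz":2.0},
  {"x":0.0003,"y":-0.006,"z":0.0,"rx":0.0,"ry":0.0,"rz":2.5},
])

```text
time_s: 20.25
ee_pos: [0.5301, -0.0289, 0.1171]
tool_rot: [3.134, -0.142, 0.002]
ft_force: [-0.5, -12.0, 5.4]
width: 0.373
```

>>> move_arm([
  {"x":0.0,"y":-0.001,"z":0.0,"rx":0.0,"ry":0.0,"rz":0.0},
  {"x":0.0,"y":-0.001,"z":0.0,"rx":0.0,"ry":0.0,"rz":0.0},
])

```text
time_s: 20.45
ee_pos: [0.5301, -0.0287, 0.1172]
tool_rot: [3.133, -0.141, 0.002]
ft_force: [-1.4, -12.0, 3.7]
width: 0.377
```

>>> move_arm([
  {"x":0.0,"y":0.004,"z":0.0,"rx":0.0,"ry":0.0,"rz":0.0},
  {"x":0.0,"y":0.004,"z":0.0,"rx":0.0,"ry":0.0,"rz":0.0},
  {"x":0.0,"y":0.004,"z":0.0,"rx":0.0,"ry":0.0,"rz":0.0},
  {"x":0.0,"y":0.004,"z":-0.03,"rx":0.0,"ry":0.0,"rz":0.0},
  {"x":0.0,"y":0.004,"z":-0.07,"rx":0.0,"ry":0.0,"rz":0.0},
  {"x":0.0,"y":0.004,"z":-0.12,"rx":0.0,"ry":0.0,"rz":0.0},
  {"x":0.0,"y":0.004,"z":-0.12,"rx":0.0,"ry":0.0,"rz":0.0},
], claw=-0.3)

```text
time_s: 21.15
ee_pos: [0.5334, -0.0299, 0.2446]
tool_rot: [3.137, -0.141, 0.02]
ft_force: [0.8, -1.0, 1.3]
width: 0.648
```

```bash
python3 - <<'E'
from arc import *
ims,cs=shot('side','s18.png');cv2.imwrite('pics/s18c.png',cv2.resize(ims[60:260,150:350],None,fx=3,fy=3,interpolation=cv2.INTER_CUBIC))
im,c=shot('wrist','w18.png')
for n,i,cc in (('s',ims,cs),('w',im,c)):
    H,S,V=cv2.split(cv2.cvtColor(i,cv2.COLOR_BGR2HSV))
    m=((H>5)&(H<22)&(S>150)&(V>90)).astype(np.uint8)
    k,l,st,ce=cv2.connectedComponentsWithStats(m)
    for j in range(1,k):
        if st[j,4]>20: print(n,ce[j].round(1),st[j],onz(cc,[ce[j]],.145).round(4))
E
```

```text
s [254.9  75.4] [249  73  13   6  60] [[ 0.6265 -0.7262  0.145 ]]
s [273.3 183.9] [269 177  10  15 125] [[ 0.5273 -0.0356  0.145 ]]
s [213.  190.8] [208 190  10   3  25] [[0.6822 0.0035 0.145 ]]
w [255.3  10.9] [250   0  11  24 227] [[ 0.6858 -0.0413  0.145 ]]
w [263.8 195.8] [251 179  27  34 750] [[ 0.5276 -0.0349  0.145 ]]
```

View pics/s18c.png

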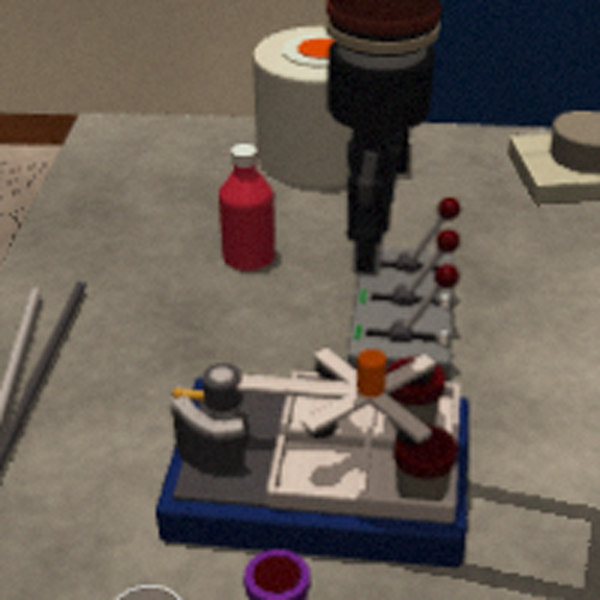

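View pics/w18.png

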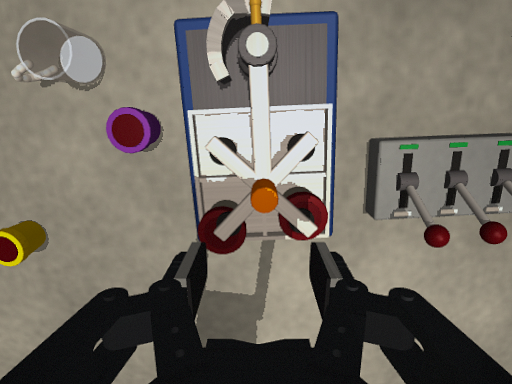

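```bash
python3 - <<'E'
from h import *
dl(.40,-.2207,.24,-92.2)
E
```

```text
t 21.25 pos [ 0.5302 -0.0293  0.238 ] f [-0.8  0.1 -0.4] w 0.654 delta [-0.1125  0.2023 -0.0024] rot [-0.   -0.19 -2.94]
```

>>> move_arm([
  {"x":-0.02,"y":0.035,"z":0.0,"rx":0.0,"ry":0.0,"rz":-1.0},
  {"x":-0.042,"y":0.075,"z":0.0,"rx":0.0,"ry":0.0,"rz":-2.0},
  {"x":-0.063,"y":0.113,"z":0.0,"rx":0.0,"ry":0.0,"rz":-3.0},
  {"x":-0.085,"y":0.153,"z":0.0,"rx":0.0,"ry":0.0,"rz":-3.0},
  {"x":-0.105,"y":0.19,"z":0.0,"rx":0.0,"ry":0.0,"rz":-3.0},
  {"x":-0.112,"y":0.202,"z":0.0,"rx":0.0,"ry":0.0,"rz":-3.0},
  {"x":-0.112,"y":0.202,"z":0.0,"rx":0.0,"ry":0.0,"rz":-3.0},
  {"x":-0.112,"y":0.202,"z":0.0,"rx":0.0,"ry":0.0,"rz":-3.0},
], claw=1.0, force=40.0)

```text
time_s: 22.05
ee_pos: [0.399, -0.2199, 0.235]
tool_rot: [-3.139, 0.061, 0.003]
ft_force: [-0.8, -0.3, -0.3]
width: 0.001
```

```bash
python3 - <<'E'
from h import *
im,c=shot('wrist','w19.png'); reds(im,c,.121,amin=100)
dl(.40,-.2207,.085,-92.2)
E
```

```text
[115.4 101.6] [  83   74   55   57 1531] [[ 0.4873 -0.0878  0.121 ]] ell [[ 0.4872 -0.0836  0.121 ]]
[ 24.7 123.8] [   0   90   50   55 1307] [[0.472 0.008 0.121]] ell [[0.4781 0.0066 0.121 ]]
[258.8 127.4] [246 115  26  26 542] [[ 0.4574 -0.2228  0.121 ]] ell [[ 0.4575 -0.2229  0.121 ]]
[327.7 128. ] [315 115  27  27 553] [[ 0.4545 -0.289   0.121 ]] ell [[ 0.4545 -0.289   0.121 ]]
[396.3 128.4] [384 116  26  26 552] [[ 0.4521 -0.3559  0.121 ]] ell [[ 0.4521 -0.3558  0.121 ]]
t 22.1 pos [ 0.3994 -0.2196  0.2353] f [0.  0.5 0.8] w -0.002 delta [0.0008 0.0013 0.1503] rot [-0.1   0.08  0.04]
```

View pics/w19.png

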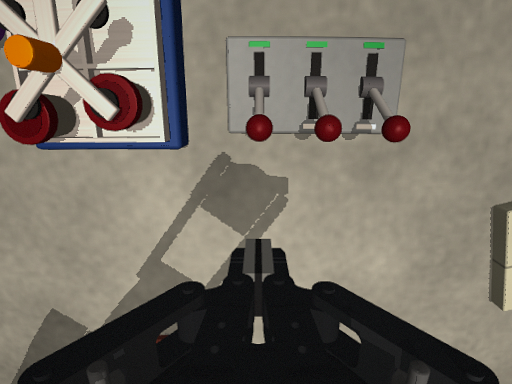

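>>> move_arm([
  {"x":0.0,"y":0.001,"z":0.05,"rx":0.0,"ry":0.0,"rz":0.0},
  {"x":0.0,"y":0.001,"z":0.1,"rx":0.0,"ry":0.0,"rz":0.0},
  {"x":0.0,"y":0.001,"z":0.14,"rx":0.0,"ry":0.0,"rz":0.0},
  {"x":0.0,"y":0.001,"z":0.15,"rx":0.0,"ry":0.0,"rz":0.0},
  {"x":0.01,"y":0.001,"z":0.15,"rx":0.0,"ry":0.0,"rz":0.0},
  {"x":0.02,"y":0.001,"z":0.15,"rx":0.0,"ry":0.0,"rz":0.0},
  {"x":0.025,"y":0.001,"z":0.15,"rx":0.0,"ry":0.0,"rz":0.0},
  {"x":0.025,"y":0.001,"z":0.15,"rx":0.0,"ry":0.0,"rz":0.0},
])

```text
time_s: 22.9
ee_pos: [0.4269, -0.2236, 0.0887]
tool_rot: [3.139, -0.058, 0.005]
ft_force: [0.0, -0.7, 0.2]
width: 0.003
```

```bash
python3 - <<'E'
from h import *
im,c=shot('wrist','w20.png')
ims,cs=shot('side','s20.png');cv2.imwrite('pics/s20c.png',cv2.resize(ims[60:240,220:420],None,fx=3.5,fy=3.5,interpolation=cv2.INTER_CUBIC))
dl(.434,-.222,.085,-92.2)
E
```

```text
t 23.0 pos [ 0.4254 -0.2231  0.0877] f [-0.  -0.2 -0.7] w -0.002 delta [ 0.0086 -0.0014  0.0027] rot [ 0.06 -0.09  0.05]
```

View pics/w20.png

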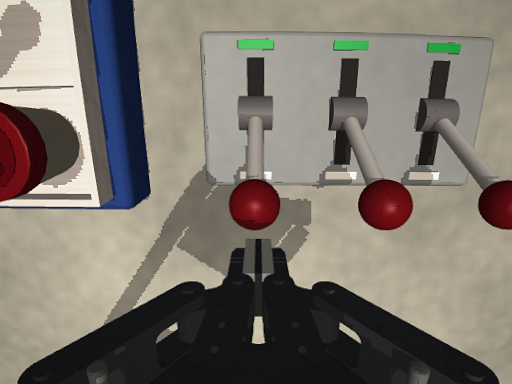

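View pics/s20c.png

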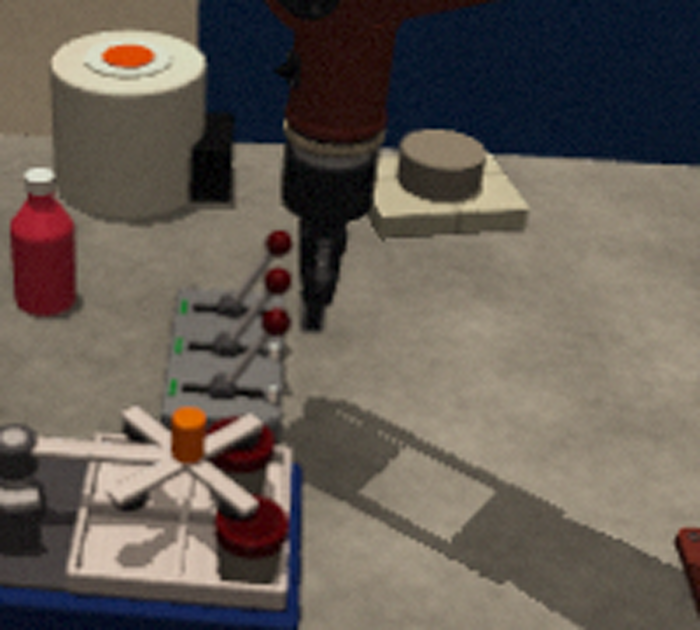

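```bash
python3 - <<'E'
from h import *
c=viewer.calibration('side'); o,d=ray(c,[(309.1,153.7),(299,151.7)]); t=(-.223-o[1])/d[:,1]; print(o+d*t[:,None])
print(proj(c,[[.4255,-.223,.0877],[.4255,-.223,.107]]))
E
```

```text
[[ 0.42239504 -0.223       0.11578002]
 [ 0.45396148 -0.223       0.12150602]]
[[307.23437878 160.99459564]
 [307.8213842  155.97380794]]
```

>>> move_arm([
  {"x":0.0,"y":-0.001,"z":0.012,"rx":0.0,"ry":0.0,"rz":0.0},
  {"x":0.003,"y":-0.001,"z":0.013,"rx":0.0,"ry":0.0,"rz":0.0},
  {"x":0.006,"y":-0.001,"z":0.013,"rx":0.0,"ry":0.0,"rz":0.0},
  {"x":0.009,"y":-0.001,"z":0.013,"rx":0.0,"ry":0.0,"rz":0.0},
  {"x":0.012,"y":-0.001,"z":0.013,"rx":0.0,"ry":0.0,"rz":0.0},
  {"x":0.012,"y":-0.001,"z":0.013,"rx":0.0,"ry":0.0,"rz":0.0},
])

```text
time_s: 23.6
ee_pos: [0.4367, -0.2222, 0.0737]
tool_rot: [3.141, -0.06, -0.0]
ft_force: [-1.5, 0.5, 1.5]
width: -0.003
```

>>> move_arm([
  {"x":0.002,"y":0.0,"z":0.0,"rx":0.0,"ry":0.0,"rz":0.0},
  {"x":0.004,"y":0.0,"z":0.0,"rx":0.0,"ry":0.0,"rz":0.0},
  {"x":0.004,"y":0.0,"z":0.0,"rx":0.0,"ry":0.0,"rz":0.0},
])

```text
time_s: 23.9
ee_pos: [0.4396, -0.2222, 0.0737]
tool_rot: [-3.141, 0.059, 0.004]
ft_force: [-7.8, 0.6, 6.1]
width: -0.0
```

>>> move_arm([
  {"x":0.002,"y":0.0,"z":0.0,"rx":0.0,"ry":0.0,"rz":0.0},
  {"x":0.002,"y":0.0,"z":0.0,"rx":0.0,"ry":0.0,"rz":0.0},
])

```text
time_s: 24.1
ee_pos: [0.44, -0.2223, 0.0738]
tool_rot: [-3.14, 0.059, 0.009]
ft_force: [-15.5, 1.4, 13.2]
width: -0.0
```

>>> move_arm([
  {"x":-0.012,"y":0.0,"z":0.0,"rx":0.0,"ry":0.0,"rz":0.0},
  {"x":-0.025,"y":0.0,"z":0.0,"rx":0.0,"ry":0.0,"rz":0.0},
  {"x":-0.025,"y":0.03,"z":0.0,"rx":0.0,"ry":0.0,"rz":0.0},
  {"x":-0.025,"y":0.06,"z":0.0,"rx":0.0,"ry":0.0,"rz":0.0},
  {"x":-0.025,"y":0.066,"z":0.0,"rx":0.0,"ry":0.0,"rz":0.0},
  {"x":-0.018,"y":0.066,"z":0.0,"rx":0.0,"ry":0.0,"rz":0.0},
  {"x":-0.012,"y":0.066,"z":0.0,"rx":0.0,"ry":0.0,"rz":0.0},
  {"x":-0.008,"y":0.066,"z":0.0,"rx":0.0,"ry":0.0,"rz":0.0},
  {"x":-0.008,"y":0.066,"z":0.0,"rx":0.0,"ry":0.0,"rz":0.0},
])

```text
time_s: 25.0
ee_pos: [0.4325, -0.287, 0.0734]
tool_rot: [-3.141, 0.057, 0.001]
ft_force: [-1.1, -0.0, 0.3]
width: 0.005
```

>>> move_arm([
  {"x":0.003,"y":0.0,"z":0.0,"rx":0.0,"ry":0.0,"rz":0.0},
  {"x":0.006,"y":0.0,"z":0.0,"rx":0.0,"ry":0.0,"rz":0.0},
  {"x":0.006,"y":0.0,"z":0.0,"rx":0.0,"ry":0.0,"rz":0.0},
])

```text
time_s: 25.3
ee_pos: [0.4384, -0.2879, 0.0735]
tool_rot: [-3.141, 0.059, -0.0]
ft_force: [-1.1, 0.5, 0.7]
width: 0.003
```

>>> move_arm([
  {"x":0.002,"y":0.0,"z":0.0,"rx":0.0,"ry":0.0,"rz":0.0},
  {"x":0.004,"y":0.0,"z":0.0,"rx":0.0,"ry":0.0,"rz":0.0},
  {"x":0.004,"y":0.0,"z":0.0,"rx":0.0,"ry":0.0,"rz":0.0},
])

```text
time_s: 25.6
ee_pos: [0.4423, -0.2884, 0.0735]
tool_rot: [3.141, -0.06, 0.001]
ft_force: [-0.2, 0.5, 1.7]
width: -0.006
```

>>> move_arm([
  {"x":0.003,"y":0.0,"z":0.0,"rx":0.0,"ry":0.0,"rz":0.0},
  {"x":0.006,"y":0.0,"z":0.0,"rx":0.0,"ry":0.0,"rz":0.0},
  {"x":0.006,"y":0.0,"z":0.0,"rx":0.0,"ry":0.0,"rz":0.0},
])

```text
time_s: 25.9
ee_pos: [0.4486, -0.2887, 0.0736]
tool_rot: [3.141, -0.06, 0.001]
ft_force: [-1.1, -0.1, 0.8]
width: 0.003
```

```bash
python3 - <<'E'
from h import *
im,c=shot('wrist','w21.png')
E
```

```text
(no output)
```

View pics/w21.png

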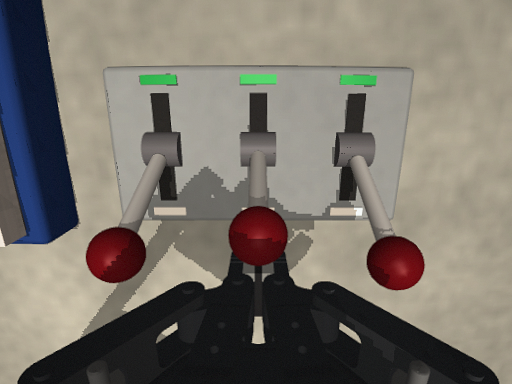

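>>> move_arm([
  {"x":0.008,"y":0.0,"z":0.0,"rx":0.0,"ry":0.0,"rz":0.0},
  {"x":0.016,"y":0.0,"z":0.0,"rx":0.0,"ry":0.0,"rz":0.0},
  {"x":0.024,"y":0.0,"z":0.0,"rx":0.0,"ry":0.0,"rz":0.0},
  {"x":0.032,"y":0.0,"z":0.0,"rx":0.0,"ry":0.0,"rz":0.0},
  {"x":0.04,"y":0.0,"z":0.0,"rx":0.0,"ry":0.0,"rz":0.0},
  {"x":0.048,"y":0.0,"z":0.0,"rx":0.0,"ry":0.0,"rz":0.0},
  {"x":0.056,"y":0.0,"z":0.0,"rx":0.0,"ry":0.0,"rz":0.0},
  {"x":0.062,"y":0.0,"z":0.0,"rx":0.0,"ry":0.0,"rz":0.0},
  {"x":0.066,"y":0.0,"z":0.0,"rx":0.0,"ry":0.0,"rz":0.0},
  {"x":0.066,"y":0.0,"z":0.0,"rx":0.0,"ry":0.0,"rz":0.0},
])

```text
time_s: 26.95
ee_pos: [0.5146, -0.291, 0.0735]
tool_rot: [-3.141, 0.059, -0.001]
ft_force: [-0.3, 0.1, -0.2]
width: -0.002
```

>>> move_arm([
  {"x":0.003,"y":0.0,"z":0.0,"rx":0.0,"ry":0.0,"rz":0.0},
  {"x":0.005,"y":0.0,"z":0.0,"rx":0.0,"ry":0.0,"rz":0.0},
  {"x":0.005,"y":0.0,"z":0.0,"rx":0.0,"ry":0.0,"rz":0.0},
])

```text
time_s: 27.25
ee_pos: [0.5157, -0.291, 0.0731]
tool_rot: [-3.14, 0.06, 0.011]
ft_force: [-13.0, 0.8, 5.2]
width: -0.001
```

```bash
python3 - <<'E'
from h import *
im,c=shot('side','s22.png');cv2.imwrite('pics/s22c.png',cv2.resize(im[60:240,220:420],None,fx=3.5,fy=3.5,interpolation=cv2.INTER_CUBIC))
E
```

```text
(no output)
```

View pics/s22c.png

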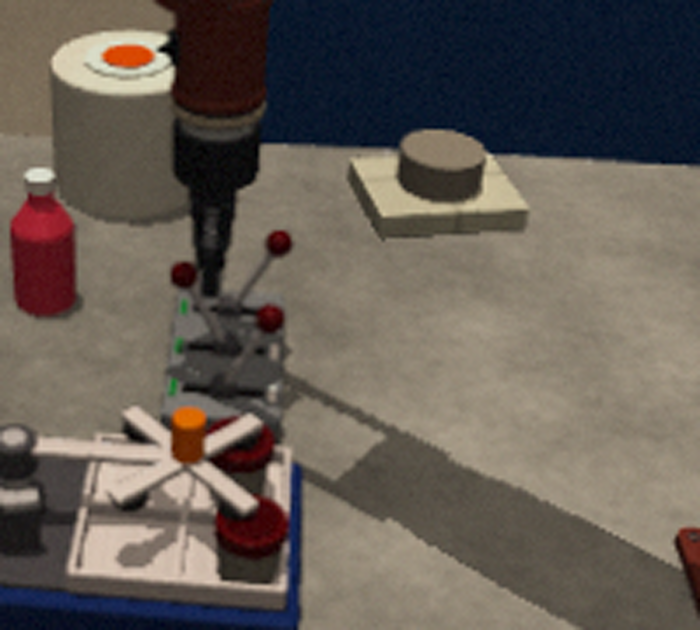

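>>> move_arm([
  {"x":-0.03,"y":0.0,"z":0.0,"rx":0.0,"ry":0.0,"rz":0.0},
  {"x":-0.065,"y":0.0,"z":0.0,"rx":0.0,"ry":0.0,"rz":0.0},
  {"x":-0.1,"y":0.0,"z":0.0,"rx":0.0,"ry":0.0,"rz":0.0},
  {"x":-0.108,"y":0.02,"z":0.0,"rx":0.0,"ry":0.0,"rz":0.0},
  {"x":-0.108,"y":0.05,"z":0.0,"rx":0.0,"ry":0.0,"rz":0.0},
  {"x":-0.108,"y":0.067,"z":0.0,"rx":0.0,"ry":0.0,"rz":0.0},
  {"x":-0.1,"y":0.067,"z":0.0,"rx":0.0,"ry":0.0,"rz":0.0},
  {"x":-0.093,"y":0.067,"z":0.0,"rx":0.0,"ry":0.0,"rz":0.0},
  {"x":-0.09,"y":0.067,"z":0.0,"rx":0.0,"ry":0.0,"rz":0.0},
  {"x":-0.09,"y":0.067,"z":0.0,"rx":0.0,"ry":0.0,"rz":0.0},
])

```text
time_s: 28.3
ee_pos: [0.4272, -0.3537, 0.0732]
tool_rot: [-3.14, 0.057, 0.0]
ft_force: [-0.7, 0.3, 0.1]
width: -0.0
```

>>> move_arm([
  {"x":0.003,"y":0.0,"z":0.0,"rx":0.0,"ry":0.0,"rz":0.0},
  {"x":0.006,"y":0.0,"z":0.0,"rx":0.0,"ry":0.0,"rz":0.0},
  {"x":0.006,"y":0.0,"z":0.0,"rx":0.0,"ry":0.0,"rz":0.0},
])

```text
time_s: 28.6
ee_pos: [0.4325, -0.3546, 0.0735]
tool_rot: [-3.141, 0.059, 0.001]
ft_force: [-1.8, 1.2, 2.0]
width: 0.002
```

>>> move_arm([
  {"x":0.002,"y":0.0,"z":0.0,"rx":0.0,"ry":0.0,"rz":0.0},
  {"x":0.004,"y":0.0,"z":0.0,"rx":0.0,"ry":0.0,"rz":0.0},
  {"x":0.004,"y":0.0,"z":0.0,"rx":0.0,"ry":0.0,"rz":0.0},
])

```text
time_s: 28.9
ee_pos: [0.4346, -0.3549, 0.0736]
tool_rot: [-3.14, 0.06, 0.006]
ft_force: [-10.8, 2.2, 8.1]
width: -0.0
```

>>> move_arm([
  {"x":-0.015,"y":0.0,"z":0.0,"rx":0.0,"ry":0.0,"rz":0.0},
  {"x":-0.03,"y":0.0,"z":0.0,"rx":0.0,"ry":0.0,"rz":0.0},
  {"x":-0.03,"y":-0.035,"z":0.0,"rx":0.0,"ry":0.0,"rz":0.0},
  {"x":-0.03,"y":-0.075,"z":0.0,"rx":0.0,"ry":0.0,"rz":0.0},
  {"x":-0.03,"y":-0.115,"z":0.0,"rx":0.0,"ry":0.0,"rz":0.0},
  {"x":-0.03,"y":-0.133,"z":0.0,"rx":0.0,"ry":0.0,"rz":0.0},
  {"x":-0.02,"y":-0.133,"z":0.0,"rx":0.0,"ry":0.0,"rz":0.0},
  {"x":-0.012,"y":-0.133,"z":0.0,"rx":0.0,"ry":0.0,"rz":0.0},
  {"x":-0.006,"y":-0.133,"z":0.0,"rx":0.0,"ry":0.0,"rz":0.0},
  {"x":-0.006,"y":-0.133,"z":0.0,"rx":0.0,"ry":0.0,"rz":0.0},
])

```text
time_s: 29.9
ee_pos: [0.4367, -0.2233, 0.0737]
tool_rot: [3.14, -0.061, 0.001]
ft_force: [0.4, 0.1, 0.5]
width: 0.004
```

>>> move_arm([
  {"x":0.003,"y":0.0,"z":0.0,"rx":0.0,"ry":0.0,"rz":0.0},
  {"x":0.006,"y":0.0,"z":0.0,"rx":0.0,"ry":0.0,"rz":0.0},
  {"x":0.006,"y":0.0,"z":0.0,"rx":0.0,"ry":0.0,"rz":0.0},
])

```text
time_s: 30.2
ee_pos: [0.4413, -0.2226, 0.0734]
tool_rot: [-3.141, 0.061, 0.001]
ft_force: [-0.5, -0.6, 0.0]
width: -0.001
```

>>> move_arm([
  {"x":0.003,"y":0.0,"z":0.0,"rx":0.0,"ry":0.0,"rz":0.0},
  {"x":0.005,"y":0.0,"z":0.0,"rx":0.0,"ry":0.0,"rz":0.0},
  {"x":0.005,"y":0.0,"z":0.0,"rx":0.0,"ry":0.0,"rz":0.0},
])

```text
time_s: 30.5
ee_pos: [0.4468, -0.2225, 0.0736]
tool_rot: [3.141, -0.06, 0.001]
ft_force: [-2.7, -0.9, 1.3]
width: 0.002
```

>>> move_arm([
  {"x":0.003,"y":0.0,"z":0.0,"rx":0.0,"ry":0.0,"rz":0.0},
  {"x":0.005,"y":0.0,"z":0.0,"rx":0.0,"ry":0.0,"rz":0.0},
  {"x":0.005,"y":0.0,"z":0.0,"rx":0.0,"ry":0.0,"rz":0.0},
])

```text
time_s: 30.8
ee_pos: [0.452, -0.2226, 0.0735]
tool_rot: [3.141, -0.06, 0.001]
ft_force: [-1.4, -0.3, 1.1]
width: -0.001
```

>>> move_arm([
  {"x":0.008,"y":0.0,"z":0.0,"rx":0.0,"ry":0.0,"rz":0.0},
  {"x":0.016,"y":0.0,"z":0.0,"rx":0.0,"ry":0.0,"rz":0.0},
  {"x":0.024,"y":0.0,"z":0.0,"rx":0.0,"ry":0.0,"rz":0.0},
  {"x":0.032,"y":0.0,"z":0.0,"rx":0.0,"ry":0.0,"rz":0.0},
  {"x":0.04,"y":0.0,"z":0.0,"rx":0.0,"ry":0.0,"rz":0.0},
  {"x":0.048,"y":0.0,"z":0.0,"rx":0.0,"ry":0.0,"rz":0.0},
  {"x":0.056,"y":0.0,"z":0.0,"rx":0.0,"ry":0.0,"rz":0.0},
  {"x":0.062,"y":0.0,"z":0.0,"rx":0.0,"ry":0.0,"rz":0.0},
  {"x":0.066,"y":0.0,"z":0.0,"rx":0.0,"ry":0.0,"rz":0.0},
  {"x":0.066,"y":0.0,"z":0.0,"rx":0.0,"ry":0.0,"rz":0.0},
])

```text
time_s: 31.8
ee_pos: [0.5176, -0.225, 0.0732]
tool_rot: [-3.141, 0.059, 0.001]
ft_force: [-2.0, 0.6, -0.7]
width: -0.001
```

>>> move_arm([
  {"x":0.002,"y":0.0,"z":0.0,"rx":0.0,"ry":0.0,"rz":0.0},
  {"x":0.004,"y":0.0,"z":0.0,"rx":0.0,"ry":0.0,"rz":0.0},
  {"x":0.004,"y":0.0,"z":0.0,"rx":0.0,"ry":0.0,"rz":0.0},
])

```text
time_s: 32.1
ee_pos: [0.5182, -0.2249, 0.0728]
tool_rot: [-3.14, 0.06, 0.011]
ft_force: [-12.5, 0.2, 4.0]
width: -0.001
```

>>> move_arm([
  {"x":-0.03,"y":0.0,"z":0.0,"rx":0.0,"ry":0.0,"rz":0.0},
  {"x":-0.07,"y":0.0,"z":0.0,"rx":0.0,"ry":0.0,"rz":0.0},
  {"x":-0.108,"y":0.0,"z":0.0,"rx":0.0,"ry":0.0,"rz":0.0},
  {"x":-0.108,"y":0.035,"z":0.0,"rx":0.0,"ry":0.0,"rz":0.0},
  {"x":-0.108,"y":0.075,"z":0.0,"rx":0.0,"ry":0.0,"rz":0.0},
  {"x":-0.108,"y":0.115,"z":0.0,"rx":0.0,"ry":0.0,"rz":0.0},
  {"x":-0.108,"y":0.132,"z":0.0,"rx":0.0,"ry":0.0,"rz":0.0},
  {"x":-0.1,"y":0.132,"z":0.0,"rx":0.0,"ry":0.0,"rz":0.0},
  {"x":-0.09,"y":0.132,"z":0.0,"rx":0.0,"ry":0.0,"rz":0.0},
  {"x":-0.085,"y":0.132,"z":0.0,"rx":0.0,"ry":0.0,"rz":0.0},
  {"x":-0.085,"y":0.132,"z":0.0,"rx":0.0,"ry":0.0,"rz":0.0},
])

```text
time_s: 33.2
ee_pos: [0.4327, -0.3527, 0.0734]
tool_rot: [-3.141, 0.056, -0.0]
ft_force: [-0.1, 0.0, -0.2]
width: 0.002
```

>>> move_arm([
  {"x":0.003,"y":0.0,"z":0.0,"rx":0.0,"ry":0.0,"rz":0.0},
  {"x":0.005,"y":0.0,"z":0.0,"rx":0.0,"ry":0.0,"rz":0.0},
  {"x":0.005,"y":0.0,"z":0.0,"rx":0.0,"ry":0.0,"rz":0.0},
])

```text
time_s: 33.5
ee_pos: [0.4364, -0.3536, 0.0734]
tool_rot: [-3.141, 0.059, 0.001]
ft_force: [-1.2, 0.2, 1.8]
width: -0.004
```

>>> move_arm([
  {"x":0.003,"y":0.0,"z":0.0,"rx":0.0,"ry":0.0,"rz":0.0},
  {"x":0.004,"y":0.0,"z":0.0,"rx":0.0,"ry":0.0,"rz":0.0},
  {"x":0.004,"y":0.0,"z":0.0,"rx":0.0,"ry":0.0,"rz":0.0},
])

```text
time_s: 33.8
ee_pos: [0.4406, -0.3545, 0.0736]
tool_rot: [3.141, -0.06, 0.0]
ft_force: [-1.7, 0.4, 1.2]
width: 0.003
```

>>> move_arm([
  {"x":0.004,"y":0.0,"z":0.0,"rx":0.0,"ry":0.0,"rz":0.0},
  {"x":0.01,"y":0.0,"z":0.0,"rx":0.0,"ry":0.0,"rz":0.0},
  {"x":0.018,"y":0.0,"z":0.0,"rx":0.0,"ry":0.0,"rz":0.0},
  {"x":0.026,"y":0.0,"z":0.0,"rx":0.0,"ry":0.0,"rz":0.0},
  {"x":0.034,"y":0.0,"z":0.0,"rx":0.0,"ry":0.0,"rz":0.0},
  {"x":0.042,"y":0.0,"z":0.0,"rx":0.0,"ry":0.0,"rz":0.0},
  {"x":0.05,"y":0.0,"z":0.0,"rx":0.0,"ry":0.0,"rz":0.0},
  {"x":0.058,"y":0.0,"z":0.0,"rx":0.0,"ry":0.0,"rz":0.0},
  {"x":0.065,"y":0.0,"z":0.0,"rx":0.0,"ry":0.0,"rz":0.0},
  {"x":0.071,"y":0.0,"z":0.0,"rx":0.0,"ry":0.0,"rz":0.0},
  {"x":0.071,"y":0.0,"z":0.0,"rx":0.0,"ry":0.0,"rz":0.0},
])

```text
time_s: 34.9
ee_pos: [0.5121, -0.3568, 0.0733]
tool_rot: [-3.141, 0.059, -0.0]
ft_force: [-0.6, 0.8, 0.7]
width: -0.002
```

>>> move_arm([
  {"x":0.002,"y":0.0,"z":0.0,"rx":0.0,"ry":0.0,"rz":0.0},
  {"x":0.004,"y":0.0,"z":0.0,"rx":0.0,"ry":0.0,"rz":0.0},
  {"x":0.004,"y":0.0,"z":0.0,"rx":0.0,"ry":0.0,"rz":0.0},
])

```text
time_s: 35.2
ee_pos: [0.5129, -0.3569, 0.073]
tool_rot: [-3.14, 0.06, 0.008]
ft_force: [-10.3, 1.6, 3.3]
width: -0.002
```

Right lever at its end stop too. Retreat, lift away and check everything.

>>> move_arm([
  {"x":-0.03,"y":0.0,"z":0.0,"rx":0.0,"ry":0.0,"rz":0.0},
  {"x":-0.07,"y":0.0,"z":0.0,"rx":0.0,"ry":0.0,"rz":0.0},
  {"x":-0.11,"y":0.0,"z":-0.01,"rx":0.0,"ry":0.0,"rz":0.0},
  {"x":-0.14,"y":0.02,"z":-0.05,"rx":0.0,"ry":0.0,"rz":0.0},
  {"x":-0.15,"y":0.05,"z":-0.09,"rx":0.0,"ry":0.0,"rz":0.0},
  {"x":-0.15,"y":0.08,"z":-0.13,"rx":0.0,"ry":0.0,"rz":0.0},
  {"x":-0.15,"y":0.11,"z":-0.17,"rx":0.0,"ry":0.0,"rz":0.0},
  {"x":-0.15,"y":0.11,"z":-0.17,"rx":0.0,"ry":0.0,"rz":0.0},
])

```text
time_s: 36.0
ee_pos: [0.3625, -0.4675, 0.2514]
tool_rot: [3.129, -0.064, 0.011]
ft_force: [-0.2, 0.3, -0.4]
width: -0.002
```

```bash
python3 - <<'E'
from h import *
s=env.observe(); print(s['time_s'],s['ee_pos'],s['ft_force'])
im,c=shot('top','t30.png'); reds(im,c,.121,amin=25); cv2.imwrite('pics/t30c.png',cv2.resize(im[105:250,90:410],None,fx=2.5,fy=2.5,interpolation=cv2.INTER_CUBIC))
ims,cs=shot('side','s30.png'); cv2.imwrite('pics/s30c.png',cv2.resize(ims[100:384,150:350],None,fx=2.1,fy=2.1,interpolation=cv2.INTER_CUBIC))
ks=[]
for i,cc in ((im,c),(ims,cs)):
    H,S,V=cv2.split(cv2.cvtColor(i,cv2.COLOR_BGR2HSV))
    m=((H>5)&(H<22)&(S>150)&(V>90)).astype(np.uint8)
    k,l,st,ce=cv2.connectedComponentsWithStats(m)
    for j in range(1,k):
        if st[j,4]>15: print(ce[j].round(1),st[j],onz(cc,[ce[j]],.145).round(4),onz(cc,[ce[j]],.164).round(4))
E
```

```text
36.0 [ 0.36253914 -0.46753544  0.25137957] [-0.16321123  0.25655516 -0.37109587]
[403.  148.5] [390 134  31  27 501] [[ 0.6755 -0.3901  0.121 ]] ell [[ 0.6772 -0.3932  0.121 ]]
[  8.5 206.6] [  0 185  21  45 752] [[0.5219 0.6373 0.121 ]] ell [[0.5205 0.658  0.121 ]]
[ 28.8 207.6] [ 18 188  17  41 129] [[0.5197 0.5809 0.121 ]] ell [[0.5163 0.6304 0.121 ]]
[340.9 199.1] [337 196   8   7  47] [[ 0.5446 -0.2259  0.121 ]] ell [[ 0.5443 -0.226   0.121 ]]
[366.7 200.1] [363 197   8   7  47] [[ 0.5422 -0.2922  0.121 ]] ell [[ 0.5421 -0.2922  0.121 ]]
[392.4 201.1] [389 198   8   7  48] [[ 0.5395 -0.3584  0.121 ]] ell [[ 0.5393 -0.3583  0.121 ]]
[126.  232.5] [121 227  11  12 109] [[0.4581 0.3199 0.121 ]] ell [[0.4579 0.32   0.121 ]]
[504.  284.3] [499 273  13  23  77] [[ 0.3247 -0.6509  0.121 ]] ell [[ 0.3255 -0.6657  0.121 ]]
[471.6 363.1] [ 423  321   89   63 1893] [[ 0.1256 -0.5615  0.121 ]] ell [[ 0.1232 -0.5633  0.121 ]]
[262.5 370.6] [235 362  53  22 364] [[ 0.1157 -0.0276  0.121 ]] ell [[ 0.1148 -0.0265  0.121 ]]
[177.9 380.3] [173 377  12   7  26] [[0.0891 0.1837 0.121 ]] ell [[0.0925 0.1819 0.121 ]]
[256.1  75.5] [249  73  15   6  73] [[ 0.6217 -0.7255  0.145 ]] [[ 0.6186 -0.6816  0.164 ]]
[273.3 183.5] [269 176  10  16 137] [[ 0.5273 -0.0373  0.145 ]] [[ 0.5272 -0.0147  0.164 ]]
[213.  190.8] [208 190  10   3  25] [[0.6822 0.0035 0.145 ]] [[0.6773 0.0249 0.164 ]]
```

View pics/t30c.png

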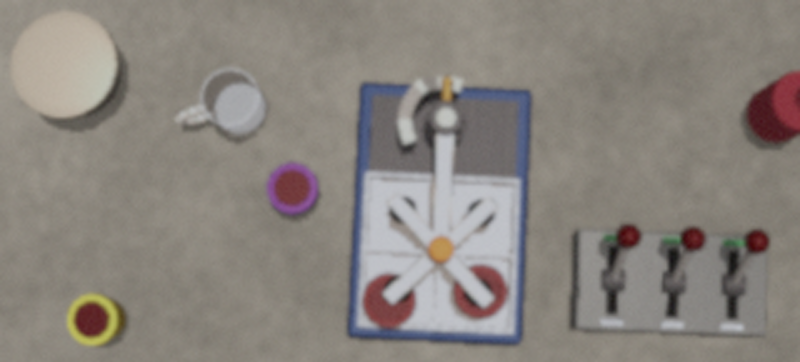

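View pics/s30c.png

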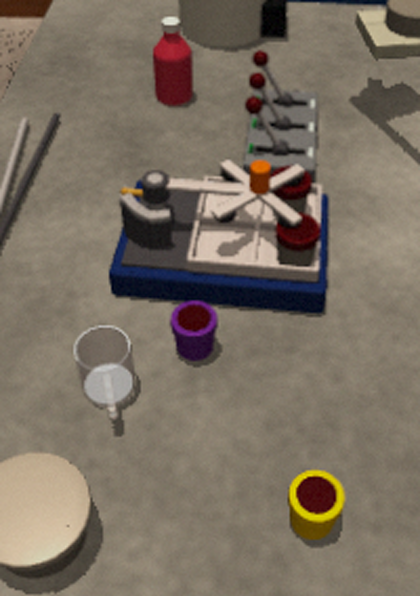

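```bash
python3 - <<'E'
from h import *
c=viewer.calibration('top'); cs=viewer.calibration('side')
im=cv2.imread('pics/t30.png'); H,S,V=cv2.split(cv2.cvtColor(im,cv2.COLOR_BGR2HSV))
m=((H>5)&(H<25)&(S>110)&(V>100)); m[:190]=0;m[220:]=0;m[:,:255]=0;m[:,280:]=0
ys,xs=np.nonzero(m); k=(xs.mean(),ys.mean()); print(k,len(xs)); p=onz(c,[k],.163)[0]; print(p)
v=p[:2]-np.array([.6642,-.040]); print(np.linalg.norm(v),'theta',np.degrees(np.arctan2(v[1],v[0])))
o1,d1=ray(c,[k]); o2,d2=ray(cs,[(273.3,178.5)]); t=np.linalg.lstsq(np.c_[d1[0],-d2[0]],o2-o1,rcond=None)[0]; print(o1+t[0]*d1[0],o2+t[1]*d2[0])
E
```

```text
(np.float64(265.76190476190476), np.float64(204.6031746031746)) 63
[ 0.52836934 -0.03415571  0.163     ]
0.13595632945589534 theta 177.5362929439401
[ 0.52829805 -0.0341191   0.16462207] [ 0.52796574 -0.03410932  0.16460724]
```

```bash
python3 -c "
from h import *
print(env.sign_off())"
```

```text
the job is handed in; nothing more can be done
None
```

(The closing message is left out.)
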